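# Drive a gib key tight into a lathe hub

## Task

Take the tapered gib key (the one with a wide head) out of the wooden rack, set it thin end down in the hub's keyway with its tapered face outward, and let it go there while it is still loose. Then use the wooden dolly to tap or push the key straight down, gently, until it is tight and no longer sinks under a firm push of about 18 N, never hitting or pushing it with more than 35 N. Finally stand the dolly upright on the bench, clear of the hub, and leave everything else alone.

Things in the scene. Friction and masses are not known exactly. Their poses are not given: they have to be found in the camera images.
- hub: Light-metal hub fixed to the bench, axis upright: flange 140 mm across, 15 mm thick; above it a round boss 96 mm across, its flat top 65 mm above the bench. Origin: on the bench in the middle; z up; x points to the keyway, a rectangular notch beside the shaft, open at the top. In the bore a steel shaft, its end 3 mm above the boss, with an upright flat facing the keyway.
- hub_keyway (a point): Mouth of the keyway, on the boss's top face, 18 mm from the hub's middle along the hub's x; axes as the hub. Keyway 20 mm wide (y), 50 mm deep. Its inner wall is the shaft's flat, which differs from hub to hub: 5.1 to 6.9 mm inward (-x) of here. With its tip's middle over this point, turned as the hub, the key drops freely till it meets both walls, its tip then 22 to 42 mm below here.
- hub_cheek_top (a point): Top edge of the keyway's outer wall, 6.2 mm outward (+x) of hub_keyway. The wall slopes inward going down by 1 in 8, like the key, and is stiff: once the key touches both walls, driving sinks it only 1 to 3 mm more as resistance climbs steeply; it stays wedged when let go. Over 4 N while setting it by hand may jam it; under 10 N of driving may leave it loose; 15 to 20 N drives it tight.
- gib_key: Steel key, 0.14 kg, upright in a rack pocket, thin end down, loose. Origin: middle of its lower (tip) end; z up; x to the tapered side. Shank 64 mm long, 16 mm wide (y); straight face at x = -4 mm (goes against the shaft), opposite face from x = 4 mm at the tip to 12 mm under the head. Head 24 mm along x (-12 to 12), 16 mm along y, z 64 to 80 mm. Grasp across y, by the head and just below it.
- gib_key_head (a point): Middle of the top face of the gib key's head, 80 mm above its tip, on the z axis of the key.
- straight_key: Spare straight steel key without a head, 11.5 x 16 x 70 mm, upright in the rack's other pocket; not to be used. Origin: underside.
- rack: Fixed wooden block, 60 (x) x 150 (y) x 30 mm high, with two pockets 90 mm apart (at y = -45 and +45 mm), 22 mm deep, in which the keys stand, their undersides 8 mm above the bench. Origin: underside centre.
- dolly: Turned wooden knocking block of 0.15 kg standing upright on the bench: flat foot 44 mm across and 30 mm high, round handle 30 mm across from 42 to 108 mm, top at 115 mm. Origin: middle of the foot's underside, which is the striking face; z up.
- bowl: Turned wooden bowl, 110 mm across, 50 mm high, standing on the bench; bystander. Origin: underside.
- wax_jar: Amber glass jar, 56 mm across, 60 mm high; bystander. Origin: underside.
- chisel: Turning chisel lying on the bench, 250 mm long, handle 28 mm thick; bystander. Origin: below the joint of handle and blade.
Not all that is in view belongs to the job. Leave any red or yellow look-alike of the gib_key alone.

How it is judged:
On the way, in this order (a step that is already met when the one before it is completed fails the run):
1. the gib key stands in the keyway, tapered face outward, let go and still loose (z of gib_key in the frame of hub_keyway below -0.012 m and horizontal distance between gib_key and hub_keyway below 0.006 m and angle between gib_key's own z axis and vertical below 0.15 rad and x of gib_key_head in the frame of hub_keyway above -0.005 m and contact force between the fingers and gib_key below 0.1 N and contact force between gib_key and hub below 15 N), for 0.2 s.
2. the dolly drives the key (contact force between dolly and gib_key above 4 N), for 0.02 s.
At the end, for the whole second after the job is handed in: The gib key is wedged upright in the keyway (within 6 degrees, at least 20 mm deep) and squeezed by the hub with more than 18 N with nothing pressing on it; the dolly stands upright on the bench clear of the hub (contact force between gib_key and hub above 18 N and z of gib_key in the frame of hub_keyway below -0.02 m and horizontal distance between gib_key and hub_keyway below 0.006 m and angle between each of gib_key, dolly's own z axis and vertical below 0.1 rad and linear speed of gib_key below 0.01 m/s and height (world z) of dolly between -0.006 and 0.006 m and linear speed of dolly below 0.02 m/s and horizontal distance between dolly and hub above 0.085 m); the robot touches nothing.
It fails at once if the dolly hits or pushes the key with more than 35 N (contact force between dolly and gib_key above 35 N).
It fails at once if the key is forced into the hub by the fingers (more than 30 N on the hub) (contact force between the fingers and gib_key above 0.5 N and contact force between gib_key and hub above 30 N).
It fails at once if a bystander is disturbed by more than 30 mm (distance of any of straight_key, bowl, wax_jar, chisel from where it was at the start of the episode above 0.03 m).
It also fails if it takes over 51 s, if anything falls off the work surface, if the arm or the gripper's body presses on something with over 40 N, if the wrist force passes 120 N, or if a joint passes its speed limit or range.

## Robot

A 6-joint arm with a two-finger parallel gripper is mounted at the origin on the work surface. World frame = base frame: x ahead of the robot, y to its left, z up, the work surface at z = 0. Lengths are in m, angles in rad, forces in N, time in s.
With the tool pointing down it reaches from about 0.275 to 0.75 m from the base axis. Payload 10.2 kg.
Tool frame: the origin (TCP) lies midway between the tips of the shut fingers; the grasp point (between the pads) lies 19 mm behind it (grasp_offset is the distance from the TCP to the grasp point, in m); z points along the fingers, x is the direction in which the jaws open and shut, and the axes are right-handed (so a half turn about z gives the same grasp; the last joint's range is limited). The gripper opens to 88 mm and grips with 3 to 60 N. Pads are 18 mm wide; open, the fingers measure 123 mm over their backs; the gripper's body (75 mm by 187 mm) begins 45 mm behind the grasp point.
Start: joints at [-1.521, 0.313, 1.498, -0, 1.331, -0.223], TCP at [0.141, -0.506, 0.239] pointing down, gripper open.
Joint ranges: [-2.94, 2.94], [-0.97, 2.17], [0.19, 2.56], [-1.23, 4.37], [0.02, 3.11], [-2.88, 2.88]. Speed limits (rad/s): [2.39, 2.39, 3.01, 3.14, 3.14, 3.14].

## Interface

Orientations are given as a unit quaternion [w, x, y, z].
In Python, from workcell import * gives the robot as it stands.
- The arm moves only by the tool jog_arm, never from a script. Its argument "targets" is a list of rows, each a list of 7 numbers: the opening, from 0 (shut) to 1 (fully open), then the shift along the tool's x, y, z in units of 0.03 m (1.0 is 0.03 m), then the turn, a rotation vector about the tool's x, y, z in units of 0.1 rad (1.0 is 0.1 rad). In form: [[claw, tx, ty, tz, rx, ry, rz], ...]. A call has 1 to 20 rows; each row shifts and turns the commanded pose from where the row before left it, along the tool's axes as they then stand; what a row does not reach is not made up. A row lasts 1/12 s, in which the tool goes at most 41.7 mm and 7.16 degrees, less where a joint would pass 70% of its speed; a pose out of reach is approached as far as the arm can. A call with a number of a shift or a turn outside -1 to 1 is refused whole. A call with a gripper value outside its range is refused whole. The fingers move at their own pace and stop on an object; "grip_force" is the grip in N (left out, the last holds). Time passes only in rows, so rows that do not move let the fingers close. It gives the time, the measured TCP pose, the force and the opening at its end, in the units of the state.
- sense(): the state, without advancing time (a new reading comes with each control period).
- grab_frame(name): name is "scene" or "side" or "wrist"; returns a dict with "pixels" (384x512x3 uint8, red, green, blue), "K" (3x3 intrinsics, pixels), "eye" and "rotation" of the camera in the world; the wrist camera has in their place "hand_eye" (4x4, takes a point from camera to tool coordinates, whose origin is the TCP and whose axes are the tool frame's). Camera axes: x right, y up, looking along -z (the intrinsics and any distortion apply to the point x, -y, -z); pixel columns grow to the right and rows downward; lengths in m; the calibration is good to about 2 mm. A picture is of the moment at which its call begins: read the wrist's pose just before it. There is no depth.
- hand_in(): hands the job in, once; it reports no verdict.
The state is a dict: "time_s": time; "joint_positions": joint angles; "qvel": joint speeds; "effort": joint torques, N m; "tcp_pos": TCP position; "tool_rot": TCP orientation; "force": force on the tool from outside, world axes, zero at the start; "wrist_torque": the same for the moment, N m; "opening": opening from 0.0 (shut) to 1.0 (fully open).
Only numpy, scipy, OpenCV 4.12 (cv2) and the standard library are available. Lean on these libraries where they do the work, as an engineer would, in place of code of your own. Each camera call takes 0.05 s, during which the arm holds its last target.

## Working session

There is one attempt and no reset: what is moved stays moved. The work goes in short steps, Python scripts to look and compute and a tool call to move; the robot and the scene stay as the last step left them, time stands still between calls to the robot, and variables do not carry over. Pictures are saved under pics/ and viewed, and the job is handed in when it is done.

Besides the shell and the picture viewer there is one more tool, called after "Call:" as name([rows], argument=value, ...), one row to a line, values as JSON. jog_arm: Moves the arm, as the interface text tells. Shifts and turns lie within -1 to 1; 1 stands for 0.03 m of shift or 0.1 rad of turn. Its arguments: {"type":"object","properties":{"targets":{"type":"array","items":{"type":"array","items":{"type":"number","minimum":-1,"maximum":1}}},"grip_force":{"type":"number"}},"required":["targets"]}

```bash
ls; mkdir -p pics; python3 - <<'E'
from workcell import *
import cv2,numpy as np
s=sense();print(s)
for n in ["scene","side","wrist"]:
    f=grab_frame(n);cv2.imwrite(f"pics/a_{n}.png",cv2.cvtColor(f["pixels"],cv2.COLOR_RGB2BGR))
    np.savez(f"pics/a_{n}.npz",**{k:v for k,v in f.items()})
    print(n,{k:np.round(v,4).tolist() if not isinstance(v,str) else v for k,v in f.items() if k!="pixels"})
E
```

```text
pics
{'time_s': 0.0, 'joint_positions': array([-1.52141770e+00,  3.13451563e-01,  1.49841175e+00,  2.08772674e-05,
        1.33100468e+00, -2.23409721e-01]), 'qvel': array([-1.96585787e-03, -5.01008315e-04,  6.75805603e-05, -1.36509719e-03,
       -1.33990180e-03, -1.84436598e-04]), 'effort': array([ 8.52208614e-04, -4.02209115e+01, -2.52271414e+01,  6.95258542e-02,
        3.52538971e-02, -8.38478445e-05]), 'tcp_pos': array([ 0.14142058, -0.50534663,  0.23816981]), 'tool_rot': array([-4.94896282e-04,  7.96684510e-01, -6.04395057e-01, -4.02241444e-04]), 'force': array([-0.41837589,  0.61172267, -0.85813669]), 'wrist_torque': array([0.00563574, 0.04134902, 0.00471223]), 'opening': 0.9975853769761563}
scene {'K': [[499.0402, 0.0, 258.8035], [0.0, 499.0402, 192.4482], [0.0, 0.0, 1.0]], 'eye': [0.9476, -0.5929, 1.2971], 'rotation': [0.9341, 0.2475, 0.0665, 0.2486]}
side {'K': [[453.2178, 0.0, 253.062], [0.0, 453.2178, 195.5753], [0.0, 0.0, 1.0]], 'eye': [0.285, -0.9729, 0.6983], 'rotation': [0.859, 0.4905, -0.078, -0.1244]}
wrist {'K': [[287.1565, 0.0, 255.1465], [0.0, 287.1565, 187.3109], [0.0, 0.0, 1.0]], 'hand_eye': [[1.0, 0.0006, 0.0009, 0.0], [0.0008, -0.965, -0.2624, -0.0659], [0.0007, 0.2624, -0.965, -0.1454], [0.0, 0.0, 0.0, 1.0]]}
```

View pics/a_scene.png

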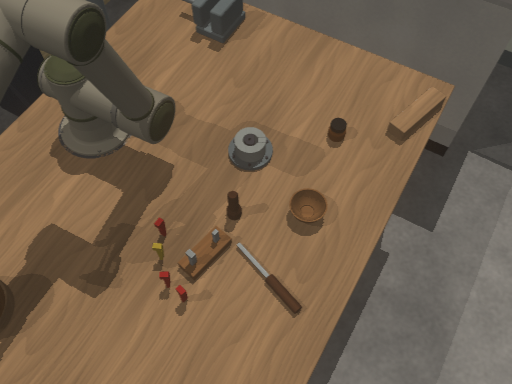

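View pics/a_side.png

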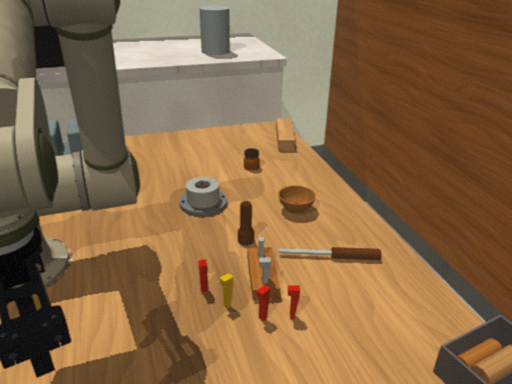

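View pics/a_wrist.png

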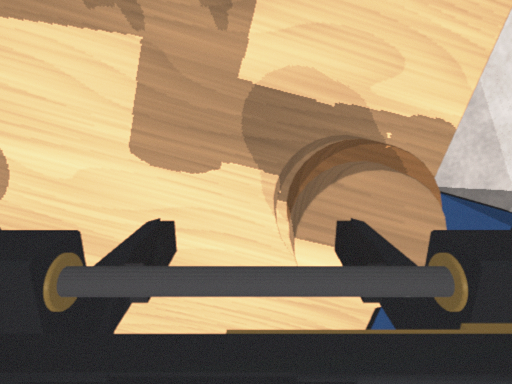

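The scene view shows the hub at (250,147), the dolly at (234,207), the rack from (180,265) to (230,240), and the gib key head at about (191,257). The straight key is at (214,236). Red and yellow decoys stand around (160,230–295).

```bash
cat > h.py <<'E'
import numpy as np,cv2
from scipy.spatial.transform import Rotation as R
def q2R(q): q=np.asarray(q);return R.from_quat([q[1],q[2],q[3],q[0]]).as_matrix()
def cam(f,state=None):
    K=np.array(f["K"])
    if "eye" in f: return K,q2R(f["rotation"]) if np.size(f["rotation"])==4 else np.array(f["rotation"]),np.array(f["eye"])
    T=np.array(f["hand_eye"]);Rt=q2R(state["tool_rot"])
    return K,Rt@T[:3,:3],Rt@T[:3,3]+state["tcp_pos"]
def ray(c,u,v):
    K,Rm,e=c
    d=np.array([(u-K[0,2])/K[0,0],-(v-K[1,2])/K[1,1],-1.]);return e,Rm@d
def atz(c,u,v,z):
    e,d=ray(c,u,v);t=(z-e[2])/d[2];return e+t*d
def proj(c,P):
    K,Rm,e=c;P=np.atleast_2d(P);p=(P-e)@Rm
    return np.c_[K[0,0]*p[:,0]/-p[:,2]+K[0,2],K[1,1]*-p[:,1]/-p[:,2]+K[1,2]]
def crop(img,u0,v0,u1,v1,s,name):
    im=cv2.resize(cv2.cvtColor(img[v0:v1,u0:u1],cv2.COLOR_RGB2BGR),None,fx=s,fy=s,interpolation=cv2.INTER_CUBIC);cv2.imwrite(name,im)
def tri(rays):
    A=0;b=0
    for e,d in rays:
        d=d/np.linalg.norm(d);M=np.eye(3)-np.outer(d,d);A=A+M;b=b+M@e
    return np.linalg.solve(A,b)
E
python3 - <<'E'
from h import *
f=np.load("pics/a_scene.npz");c=cam(f)
for n,u,v,z in [("hub top",250,139,.065),("dolly top",233,194,.115),("dolly foot",235,215,0),("gib head",191,257,.088),("straight",214,236,.078),("bowl",308,208,.02),("jar",338,130,.03),("chisel",265,273,0.02)]:
    print(n,atz(c,u,v,z).round(3))
crop(f["pixels"],140,120,290,310,4,"pics/c1.png")
f=np.load("pics/a_side.npz");crop(f["pixels"],170,160,320,330,4,"pics/c2.png")
E
```

```text
hub top [0.481 0.164 0.065]
dolly top [ 0.552 -0.048  0.115]
dolly foot [ 0.556 -0.052  0.   ]
gib head [ 0.546 -0.25   0.088]
straight [ 0.563 -0.167  0.078]
bowl [0.733 0.064 0.02 ]
jar [0.691 0.353 0.03 ]
chisel [ 0.723 -0.17   0.02 ]
```

View pics/c1.png

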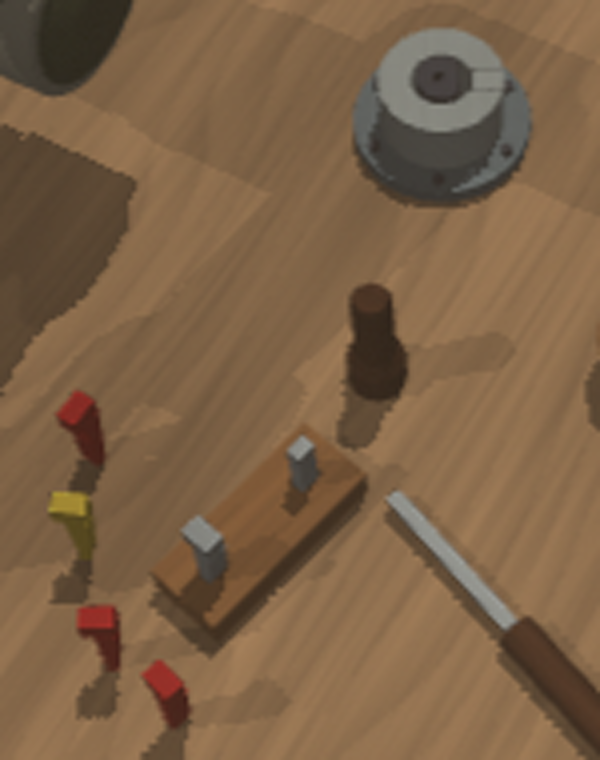

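View pics/c2.png

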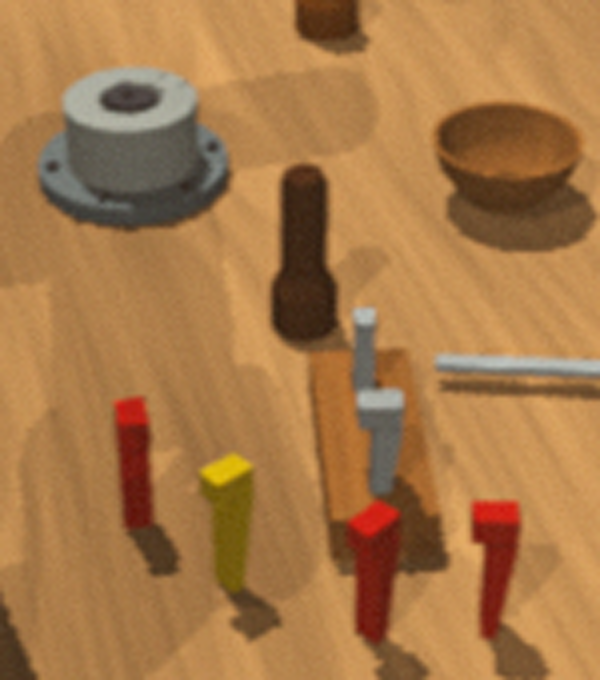

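```bash
python3 - <<'E'
from h import *
f=np.load("pics/a_scene.npz");c=cam(f)
P=lambda x,y,z:atz(c,140+x/4,120+y/4,z).round(4)
print("hub ctr",P(440,78,.068),"kw",P(488,70,.065),P(488,90,.065),"boss l/r",P(376,80,.065),P(506,80,.065))
print("rack corners",P(153,575,.03),P(305,425,.03),P(367,482,.03),P(213,630,.03))
print("gib head",P(200,516,.088),P(225,548,.088),P(207,552,.088),P(183,532,.088))
g=np.load("pics/a_side.npz");d=cam(g)
Q=lambda x,y:(170+x/4,160+y/4)
a=P
print("gib tri",tri([ray(c,140+204/4,120+535/4),ray(d,*Q(380,399))]))
print("dolly top tri",tri([ray(c,140+371/4,120+298/4),ray(d,*Q(303,175))]))
print("hub shaft tri",tri([ray(c,140+438/4,120+78/4),ray(d,*Q(130,97))]))
E
```

```text
hub ctr [0.483  0.1609 0.068 ] kw [0.5097 0.1873 0.065 ] [0.5189 0.1712 0.065 ] boss l/r [0.4409 0.1371 0.065 ] [0.5261 0.186  0.065 ]
rack corners [ 0.5082 -0.2674  0.03  ] [ 0.5373 -0.1212  0.03  ] [ 0.598  -0.1369  0.03  ] [ 0.565  -0.2798  0.03  ]
gib head [ 0.5317 -0.2329  0.088 ] [ 0.5583 -0.2436  0.088 ] [ 0.5497 -0.2517  0.088 ] [ 0.5284 -0.2478  0.088 ]
gib tri [ 0.54063297 -0.24209779  0.08388097]
dolly top tri [ 0.55239804 -0.04834889  0.11003295]
hub shaft tri [0.48264009 0.16039086 0.0648909 ]
```

Call:
jog_arm([
  [1,0,0,0,0,0,0.94],
  [1,0,0,0,0,0,0.94],
  [1,0,0,0,0,0,0.94],
  [1,0,0,0,0,0,0.94],
  [1,0,0,0,0,0,0.94],
  [1,-0.8,-0.81,0.09,0,0,0],
  [1,-0.8,-0.81,0.09,0,0,0],
  [1,-0.8,-0.81,0.09,0,0,0],
  [1,-0.8,-0.81,0.09,0,0,0],
  [1,-0.8,-0.81,0.09,0,0,0],
  [1,-0.8,-0.81,0.09,0,0,0],
  [1,-0.8,-0.81,0.09,0,0,0],
  [1,-0.8,-0.81,0.09,0,0,0],
  [1,-0.8,-0.81,0.09,0,0,0],
  [1,-0.8,-0.81,0.09,0,0,0],
  [1,-0.8,-0.81,0.09,0,0,0],
  [1,-0.8,-0.81,0.09,0,0,0],
  [1,-0.8,-0.81,0.09,0,0,0],
  [1,-0.8,-0.81,0.09,0,0,0],
  [1,0,0,0,0,0,0],
])

```text
time_s: 1.82
tcp_pos: [0.544, -0.2391, 0.1997]
tool_rot: [0.0, -0.636, 0.772, 0.001]
force: [0.8, -0.2, -0.1]
opening: 1.001
```

```bash
cat > snap.py <<'E'
import sys
from workcell import *
from h import *
import pickle
def snap(name,cams=("wrist",)):
    out=[]
    for n in cams:
        s=sense();f=grab_frame(n);pickle.dump((s,f),open(f"pics/{name}_{n}.pkl","wb"))
        out.append((s,f))
    return out
def info(s):
    Rt=q2R(s["tool_rot"])
    print("t",round(s["time_s"],2),"tcp",s["tcp_pos"].round(4),"psi",round(np.arctan2(Rt[1,0],Rt[0,0]),4),"zax",Rt[:,2].round(4),"F",np.round(s["force"],2),"T",np.round(s["wrist_torque"],3),"op",round(s["opening"],4))
E
python3 - <<'E'
from snap import *
(s,f),=snap("b");info(s)
crop(f["pixels"],100,40,420,270,2.4,"pics/b.png")
E
```

```text
t 1.82 tcp [ 0.544  -0.2391  0.1997] psi -1.7636 zax [-1.0e-04  1.7e-03 -1.0e+00] F [ 0.84 -0.24 -0.07] T [ 0.034 -0.06   0.029] op 1.0013
```

View pics/b.png

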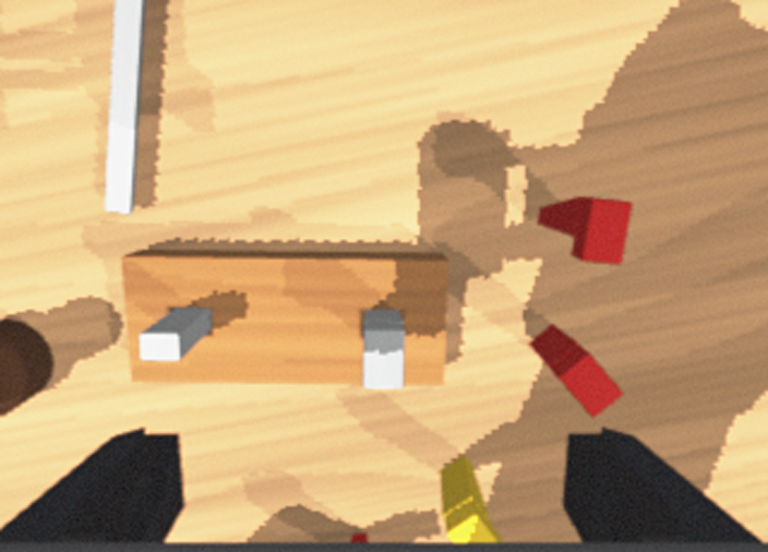

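```bash
cat >> h.py <<'E'
def keypts(x,y,yaw,z=0.008):
    L=[]
    for s in(-8,8):
        L+=[(-12,s,80),(12,s,80),(-12,s,64),(12,s,64),(-4,s,64),(4,s,0),(-4,s,0)]
    P=np.array(L)/1000.;c,s=np.cos(yaw),np.sin(yaw)
    return np.c_[x+c*P[:,0]-s*P[:,1],y+s*P[:,0]+c*P[:,1],z+P[:,2]]
E
python3 - <<'E'
from snap import *
s,f=pickle.load(open("pics/b_wrist.pkl","rb"));c=cam(f,s)
im=f["pixels"]
crop(im,230,160,290,210,12,"pics/b2.png")
P=lambda x,y,z:atz(c,100+x/2.4,40+y/2.4,z).round(4)
print("head lower edge",P(363,388,.088),P(404,388,.088)," bright top edge",P(363,347,.088),P(404,347,.088),P(363,310,.088))
print("rack",P(123,256,.03),P(447,260,.03),P(131,382,.03),P(445,384,.03))
print("straight",P(160,345,.078))
print(proj(c,keypts(.543,-.243,-.2)).round(1))
E
```

```text
head lower edge [ 0.527  -0.2323  0.088 ] [ 0.5239 -0.2481  0.088 ]  bright top edge [ 0.5433 -0.2356  0.088 ] [ 0.5402 -0.2511  0.088 ] [ 0.5575 -0.2384  0.088 ]
rack [ 0.5917 -0.1325  0.03  ] [ 0.5614 -0.2774  0.03  ] [ 0.5328 -0.1191  0.03  ] [ 0.503  -0.2667  0.03  ]
straight [ 0.5571 -0.1552  0.078 ]
[[267.6 195.8]
 [268.1 170.7]
 [267.  191.1]
 [267.4 167.3]
 [267.1 183.3]
 [265.2 163.3]
 [265.1 169.9]
 [250.5 195.7]
 [250.6 170.6]
 [250.8 191. ]
 [250.9 167.2]
 [250.8 183.2]
 [251.8 163.3]
 [251.7 169.9]]
```

View pics/b2.png

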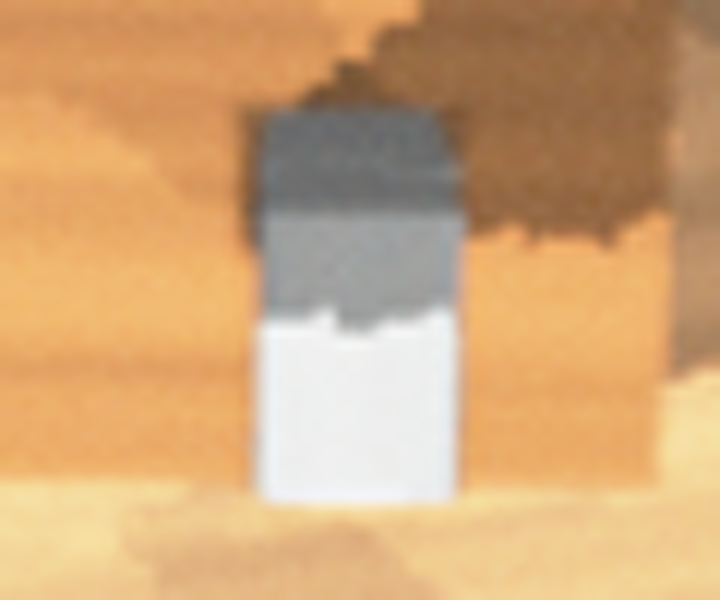

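```bash
python3 - <<'E'
from snap import *
s,f=pickle.load(open("pics/b_wrist.pkl","rb"));c=cam(f,s)
P=lambda x,y,z:atz(c,230+x/12,160+y/12,z).round(4)
A=[P(*p,.088) for p in [(262,210),(462,212),(455,500),(258,500)]];print(A,np.mean(A,0))
print(proj(c,keypts(np.mean(A,0)[0],np.mean(A,0)[1],-.2))[[0,1,7,8]])
# side/scene check
for n,(u,v) in dict(scene=(191,253.7),side=(265,259.7)).items():
    g=np.load(f"pics/a_{n}.npz");print(n,atz(cam(g),u,v,.088))
E
```

```text
[array([ 0.5498, -0.2374,  0.088 ]), array([ 0.5467, -0.2524,  0.088 ]), array([ 0.524 , -0.2477,  0.088 ]), array([ 0.5269, -0.2325,  0.088 ])] [ 0.53685 -0.2425   0.088  ]
[[268.28754655 202.08316122]
 [268.76929256 177.24398982]
 [251.28558667 201.96661169]
 [251.36033794 177.12566897]]
scene [ 0.54133306 -0.24266357  0.088     ]
side [ 0.53935494 -0.24760281  0.088     ]
```

Call:
jog_arm([
  [0.6,0.16,0.21,0,0,0,0.12],
  [0.6,0,0,0.68,0,0,0],
  [0.6,0,0,0.68,0,0,0],
  [0.6,0,0,0.68,0,0,0],
  [0.6,0,0,0.68,0,0,0],
  [0.6,0,0,0.68,0,0,0],
  [0.6,0,0,0.68,0,0,0],
  [0.6,0,0,0.68,0,0,0],
  [0.6,0,0,0,0,0,0],
  [0.6,0,0,0,0,0,0],
], grip_force=15)

```text
time_s: 2.7
tcp_pos: [0.5326, -0.2471, 0.0582]
tool_rot: [-0.0, -0.629, 0.778, 0.001]
force: [-0.5, -0.8, 0.8]
opening: 0.596
```

```bash
python3 - <<'E'
from snap import *
(s,f),(s2,f2)=snap("c",("wrist","side"));info(s)
crop(f["pixels"],100,40,420,270,2.4,"pics/cw.png")
crop(f2["pixels"],170,160,320,330,4,"pics/cs.png")
E
```

```text
t 2.7 tcp [ 0.5326 -0.2471  0.0582] psi -1.7819 zax [-1.2e-03  7.0e-04 -1.0e+00] F [-0.48 -0.84  0.77] T [ 0.008  0.038 -0.   ] op 0.5961
```

View pics/cw.png

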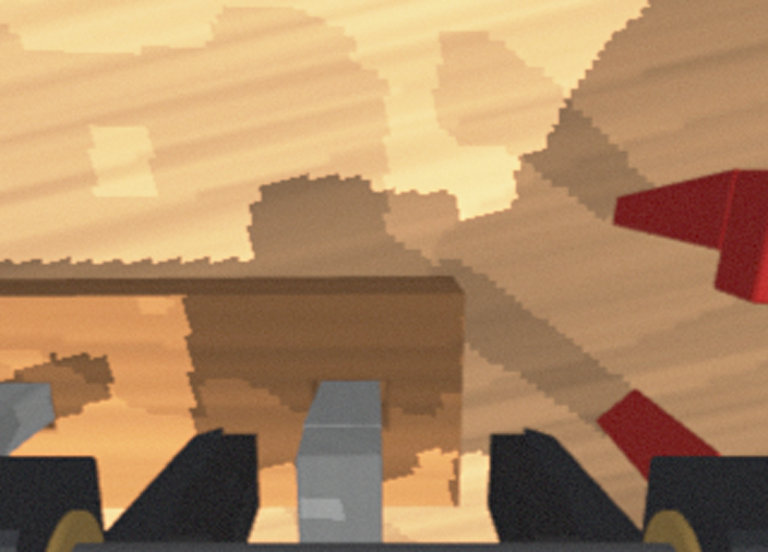

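View pics/cs.png

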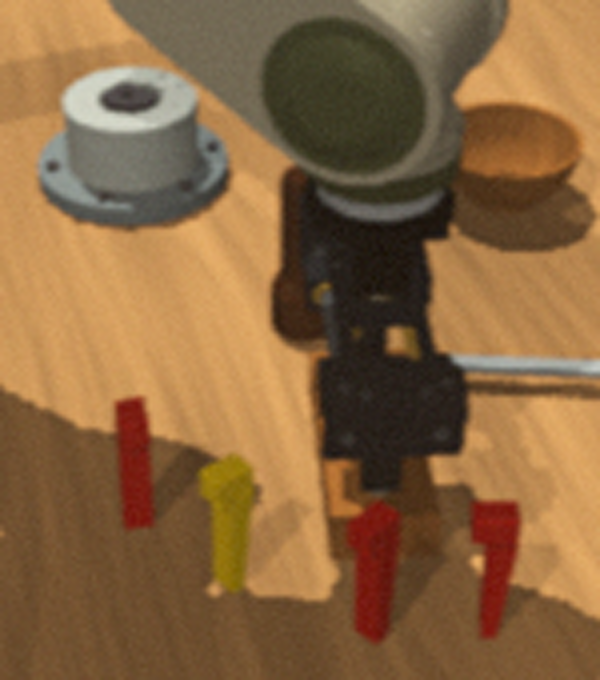

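Call:
jog_arm([
  [0.6,-0.18,-0.11,0,0,0,0],
  [0.6,0,0,0,0,0,0],
  [0.6,0,0,0,0,0,0],
  [0.6,0,0,0,0,0,0],
])

```text
time_s: 3.13
tcp_pos: [0.5383, -0.2416, 0.0585]
tool_rot: [0.0, -0.63, 0.777, -0.0]
force: [0.9, -0.5, 0.0]
opening: 0.595
```

```bash
python3 - <<'E'
from snap import *
(s,f),=snap("d");info(s)
crop(f["pixels"],180,160,340,280,5,"pics/dw.png")
E
```

```text
t 3.13 tcp [ 0.5383 -0.2416  0.0585] psi -1.7796 zax [ 5.e-04 -4.e-04 -1.e+00] F [ 0.91 -0.47  0.04] T [0.01  0.022 0.005] op 0.5948
```

View pics/dw.png

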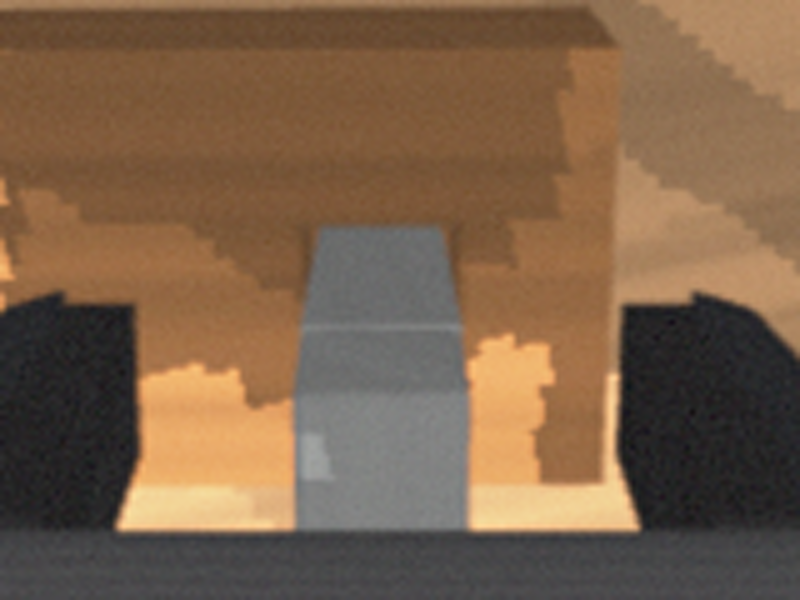

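Call:
jog_arm([
  [0,0,0,0,0,0,0],
  [0,0,0,0,0,0,0],
  [0,0,0,0,0,0,0],
  [0,0,0,0,0,0,0],
  [0,0,0,0,0,0,0],
  [0,0,0,0,0,0,0],
], grip_force=15)

```text
time_s: 3.68
tcp_pos: [0.5381, -0.2417, 0.0581]
tool_rot: [0.0, -0.629, 0.777, -0.0]
force: [0.5, -1.1, -1.0]
opening: 0.181
```

```bash
python3 - <<'E'
from snap import *
(s,f),=snap("e");info(s);c=cam(f,s)
crop(f["pixels"],180,160,340,280,5,"pics/ew.png")
E
```

```text
t 3.68 tcp [ 0.5381 -0.2417  0.0581] psi -1.78 zax [ 1.e-04 -1.e-04 -1.e+00] F [ 0.46 -1.12 -1.  ] T [-0.047  0.015 -0.028] op 0.1805
```

View pics/ew.png

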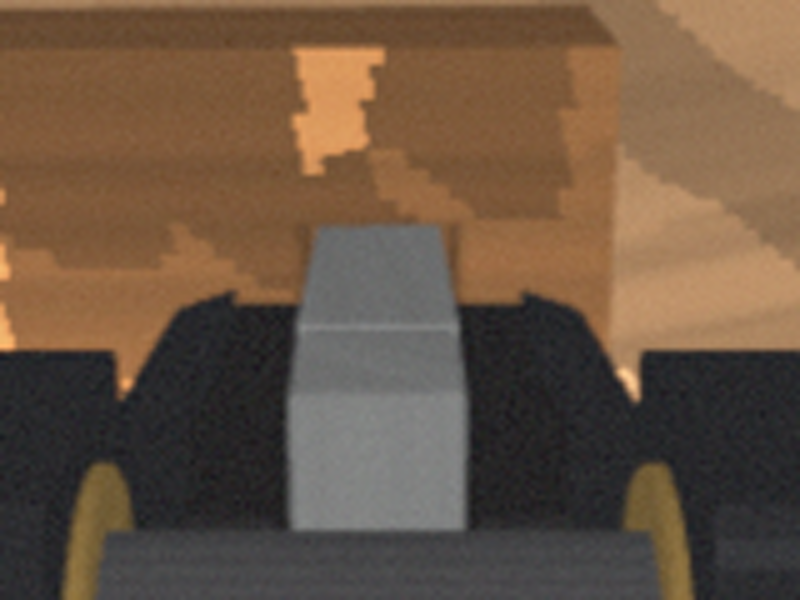

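```bash
python3 - <<'E'
from snap import *
s,f=pickle.load(open("pics/e_wrist.pkl","rb"))
T=np.array(f["hand_eye"]);K=f["K"]
def tl(u,v,z):
    d=T[:3,:3]@np.array([(u-K[0,2])/K[0,0],-(v-K[1,2])/K[1,1],-1.]);e=T[:3,3];return (e+(z-e[2])/d[2]*d).round(4)
q=lambda x,y,z:tl(180+x/5,160+y/5,z)
print("top outer edge",q(292,394,-.0299),q(464,394,-.0299))
print("head bottom",q(301,326,-.0139),q(459,326,-.0139))
print("pocket-level taper",q(315,226,.0281),q(441,226,.0281), "expect x of taper at 22mm: ",4+8*22/64)
E
```

```text
top outer edge [-0.0068 -0.0112 -0.0299] [ 0.0083 -0.0112 -0.0299]
head bottom [-0.0068 -0.0109 -0.0139] [ 0.0087 -0.0109 -0.0139]
pocket-level taper [-0.0072 -0.007   0.0281] [ 0.0088 -0.007   0.0281] expect x of taper at 22mm:  6.75
```

Call:
jog_arm([
  [0,0,0,-0.2,0,0,0],
  [0,0,0,-0.4,0,0,0],
  [0,0,0,-0.6,0,0,0],
  [0,0,0,-0.6,0,0,-0.8],
  [0,0,0,-0.6,0,0,-0.8],
  [0,0,0,-0.6,0,0,-0.8],
  [0,0,0,-0.6,0,0,-0.8],
  [0,0,0,-0.6,0,0,-0.8],
  [0,0,0,-0.6,0,0,-0.8],
  [0,0,0,0,0,0,-0.8],
  [0,0,0,0,0,0,-0.84],
  [0,0,0,0,0,0,-0.84],
], grip_force=25)

```text
time_s: 4.73
tcp_pos: [0.5381, -0.2416, 0.2036]
tool_rot: [0.0, 0.866, -0.5, 0.001]
force: [0.5, -0.7, -1.4]
opening: 0.178
```

Call:
jog_arm([
  [0,-0.4,-0.15,0,0,0,0],
  [0,-0.8,-0.37,0,0,0,0],
  [0,-0.8,-0.37,0,0,0,0],
  [0,-0.8,-0.37,0,0,0,0],
  [0,-0.8,-0.37,0,0,0,0],
  [0,-0.8,-0.37,0,0,0,0],
  [0,-0.8,-0.37,0,0,0,0],
  [0,-0.8,-0.37,0,0,0,0],
  [0,-0.8,-0.37,0,0,0,0],
  [0,-0.8,-0.37,0,0,0,0],
  [0,-0.8,-0.37,0,0,0,0],
  [0,-0.8,-0.37,0,0,0,0],
  [0,-0.8,-0.37,0,0,0,0],
  [0,-0.8,-0.37,0,0,0,0],
  [0,-0.8,-0.37,0,0,0,0],
  [0,-0.8,-0.37,0,0,0,0],
  [0,-0.2,-0.1,0,0,0,0],
  [0,0,0,0,0,0,0],
  [0,0,0,0,0,0,0],
  [0,0,0,0,0,0,0],
])

```text
time_s: 6.4
tcp_pos: [0.5018, 0.172, 0.2023]
tool_rot: [0.0, 0.864, -0.503, 0.0]
force: [0.9, 0.1, -0.7]
opening: 0.178
```

```bash
python3 - <<'E'
from snap import *
(s,f),=snap("f");info(s);c=cam(f,s)
crop(f["pixels"],100,40,420,270,2.4,"pics/fw.png")
E
```

```text
t 6.4 tcp [0.5018 0.172  0.2023] psi -1.0536 zax [ 1.e-04 -3.e-04 -1.e+00] F [ 0.93  0.08 -0.73] T [-0.067 -0.013  0.043] op 0.1775
```

View pics/fw.png

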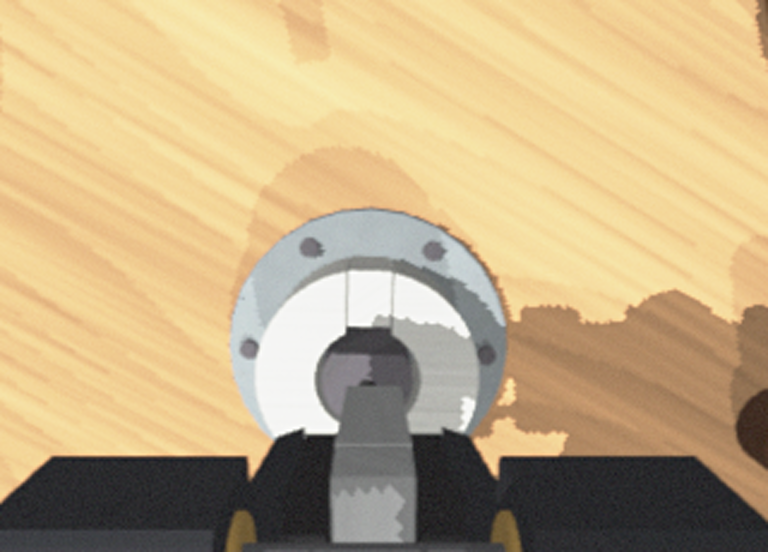

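```bash
python3 - <<'E'
from snap import *
s,f=pickle.load(open("pics/f_wrist.pkl","rb"))
crop(f["pixels"],205,140,305,230,8,"pics/fw2.png")
E
```

```text
(no output)
```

View pics/fw2.png

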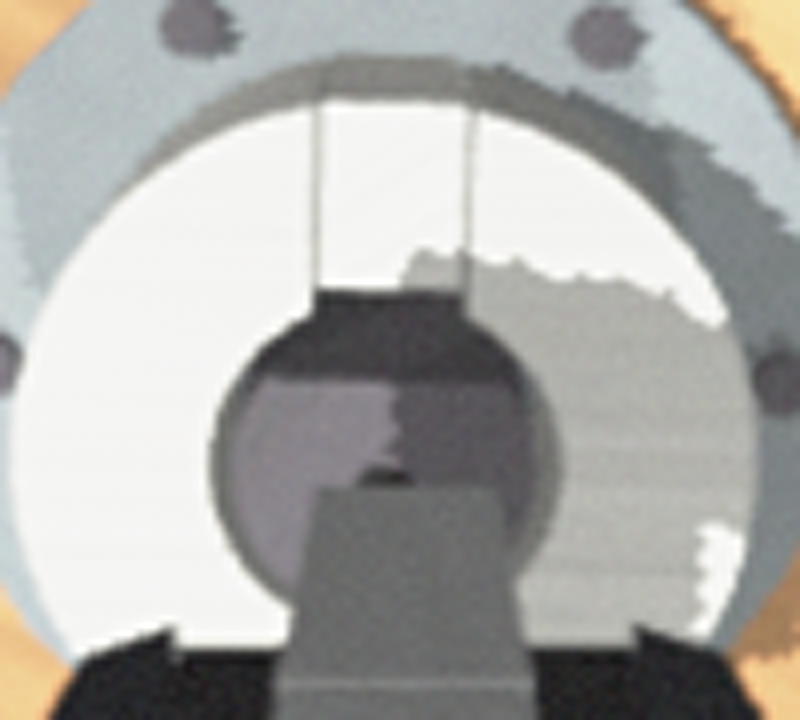

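```bash
python3 - <<'E'
from snap import *
s,f=pickle.load(open("pics/f_wrist.pkl","rb"))
T=np.array(f["hand_eye"]);K=f["K"]
def tl(u,v,z):
    d=T[:3,:3]@np.array([(u-K[0,2])/K[0,0],-(v-K[1,2])/K[1,1],-1.]);e=T[:3,3];return (e+(z-e[2])/d[2]*d)
q=lambda x,y,z:tl(205+x/8,140+y/8,z).round(4)
zt=s["tcp_pos"][2]-.065
a,b,c,d=q(319,102,zt),q(474,104,zt),q(314,292,zt),q(467,292,zt)
print("strip",a,b,c,d); print("yaw L,R",(a-c)[0]/-(a-c)[1],(b-d)[0]/-(b-d)[1], "front", (d-c)[1]/(d-c)[0])
print("flat edge",q(250,378,zt-.003),q(520,380,zt-.003))
# boss rim circle & bore edges
print("boss top outer",q(395,102,zt),"left",q(10,450,zt),"right",q(756,450,zt))
print("key taper tip edge (tool z .050)",q(312,488,.0501),q(502,488,.0501),"head bottom",q(276,684,-.0139),q(532,684,-.0139))
Rt=q2R(s["tool_rot"]);print("boss centre world",Rt@((q(10,450,zt)+q(756,450,zt))/2)+s["tcp_pos"])
E
```

```text
strip [-0.0107 -0.0245  0.1373] [ 0.0084 -0.0242  0.1373] [-0.0116 -0.0004  0.1373] [ 0.0077 -0.0004  0.1373]
yaw L,R 0.037344398340248955 0.02941176470588232 front 0.0
flat edge [-0.0196  0.01    0.1343] [0.0144 0.0103 0.1343]
boss top outer [-0.0013 -0.0245  0.1373] left [-0.0509  0.0204  0.1373] right [0.045  0.0205 0.1373]
key taper tip edge (tool z .050) [-0.0085 -0.0027  0.0501] [ 0.0085 -0.0027  0.0501] head bottom [-0.0082 -0.0107 -0.0139] [ 0.0076 -0.0107 -0.0139]
boss centre world [0.48255541 0.16443333 0.06502056]
```

Call:
jog_arm([
  [0,-0.07,0.14,0.3,0,0,0.33],
  [0,0,0,0.6,0,0,0],
  [0,0,0,0.6,0,0,0],
  [0,0,0,0.4,0,0,0],
  [0,0,0,0.2,0,0,0],
  [0,0,0,0,0,0,0],
  [0,0,0,0,0,0,0],
  [0,0,0,0,0,0,0],
])

```text
time_s: 7.12
tcp_pos: [0.4977, 0.1724, 0.1401]
tool_rot: [-0.0, 0.856, -0.517, 0.001]
force: [0.5, -0.5, -2.4]
opening: 0.178
```

```bash
python3 - <<'E'
from snap import *
(s,f),(s2,f2),(s3,f3)=snap("g",("wrist","side","scene"));info(s);c=cam(f,s)
crop(f["pixels"],205,140,305,230,8,"pics/gw.png")
crop(f2["pixels"],150,120,260,230,6,"pics/gs.png")
E
```

```text
t 7.12 tcp [0.4977 0.1724 0.1401] psi -1.0856 zax [ 1.6e-03  2.0e-04 -1.0e+00] F [ 0.51 -0.51 -2.39] T [-0.023  0.009  0.044] op 0.1783
```

View pics/gw.png

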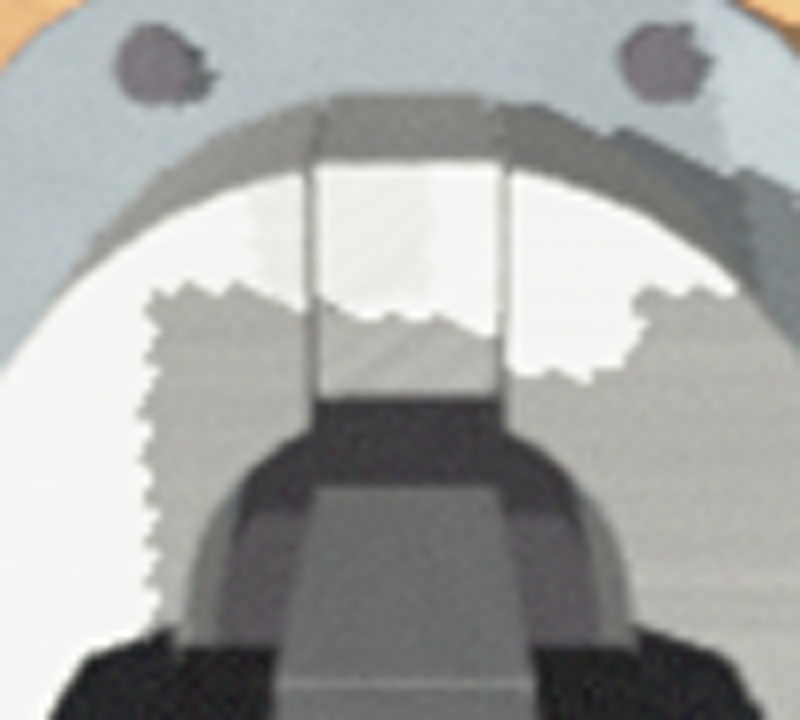

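View pics/gs.png

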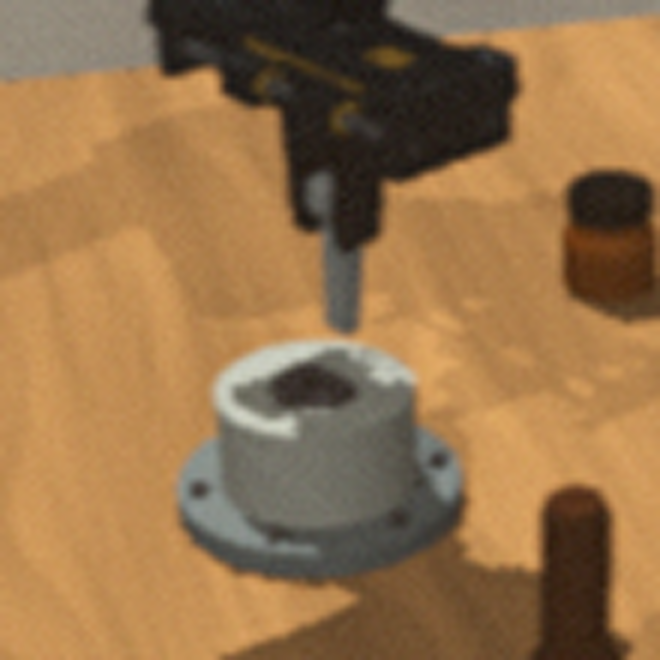

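```bash
cat >> h.py <<'E'
def mktl(f):
    T=np.array(f["hand_eye"]);K=f["K"]
    def tl(u,v,z):
        d=T[:3,:3]@np.array([(u-K[0,2])/K[0,0],-(v-K[1,2])/K[1,1],-1.]);e=T[:3,3];return (e+(z-e[2])/d[2]*d).round(4)
    return tl
E
python3 - <<'E'
from snap import *
s,f=pickle.load(open("pics/g_wrist.pkl","rb"));tl=mktl(f)
q=lambda x,y,z:tl(205+x/8,140+y/8,z)
zt=s["tcp_pos"][2]-.065
a,b,c,d=q(309,165,zt),q(506,165,zt),q(312,398,zt),q(504,398,zt)
print(a,b,c,d,(a-c)[0]/-(a-c)[1],(b-d)[0]/-(b-d)[1])
print("flat",q(250,514,zt-.003),q(575,514,zt-.003))
print("tip",q(313,487,.0501),q(498,487,.0501))
E
```

```text
[-0.0094 -0.0275  0.0751] [ 0.0097 -0.0275  0.0751] [-0.0094 -0.004   0.0751] [ 0.0098 -0.004   0.0751] 0.0 -0.004255319148936144
flat [-0.0156  0.0072  0.0721] [0.0168 0.0072 0.0721]
tip [-0.0083 -0.0028  0.0501] [ 0.0082 -0.0027  0.0501]
```

Call:
jog_arm([
  [0,0,0.015,0.2,0,0,0],
  [0,0,0,0.3,0,0,0],
  [0,0,0,0.3,0,0,0],
  [0,0,0,0.2,0,0,0],
  [0,0,0,0,0,0,0],
  [0,0,0,0,0,0,0],
])

```text
time_s: 7.77
tcp_pos: [0.4965, 0.1724, 0.1086]
tool_rot: [0.0, 0.856, -0.516, -0.0]
force: [0.4, 0.1, -1.3]
opening: 0.178
```

```bash
python3 - <<'E'
from snap import *
(s,f),=snap("i");info(s);c=cam(f,s)
crop(f["pixels"],205,140,305,230,8,"pics/iw.png")
E
```

```text
t 7.77 tcp [0.4965 0.1724 0.1086] psi -1.085 zax [-1.e-03 -1.e-04 -1.e+00] F [ 0.44  0.08 -1.35] T [-0.008 -0.022  0.047] op 0.1775
```

View pics/iw.png

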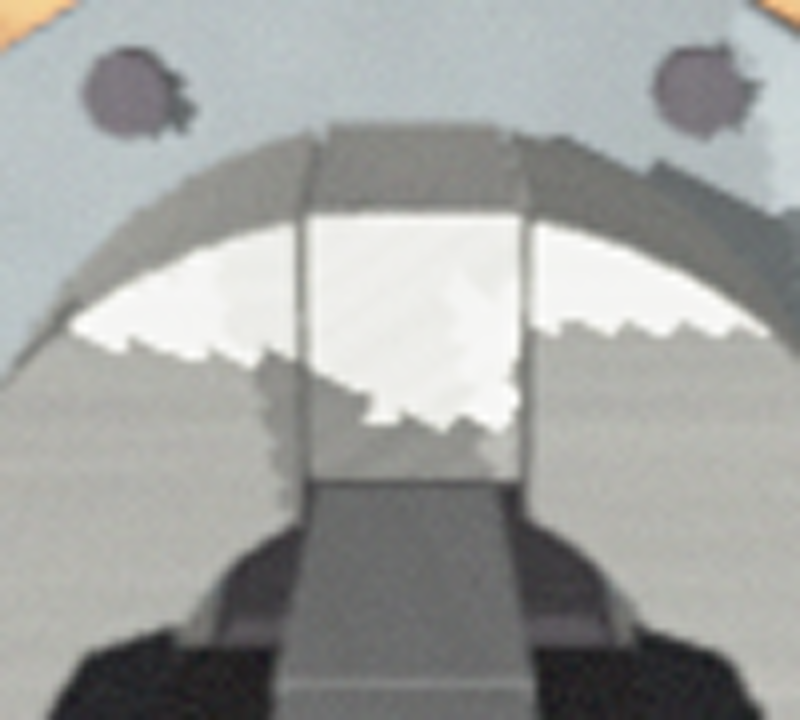

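Call:
jog_arm([
  [0,0.01,0.01,0.1,0,0,0],
  [0,0,0.01,0.1,0,0,0],
  [0,0,0.01,0.1,0,0,0],
  [0,0,0.01,0.1,0,0,0],
  [0,0,0,0,0,0,0],
  [0,0,0,0,0,0,0],
])

```text
time_s: 8.32
tcp_pos: [0.4959, 0.1717, 0.097]
tool_rot: [-0.0, 0.856, -0.516, 0.0]
force: [1.1, -0.1, -2.5]
opening: 0.178
```

```bash
python3 - <<'E'
from snap import *
(s,f),=snap("j");info(s);c=cam(f,s)
crop(f["pixels"],205,140,305,230,8,"pics/jw.png")
E
```

```text
t 8.32 tcp [0.4959 0.1717 0.097 ] psi -1.085 zax [ 1.e-04  1.e-04 -1.e+00] F [ 1.07 -0.08 -2.51] T [ 0.108 -0.233  0.014] op 0.1781
```

View pics/jw.png

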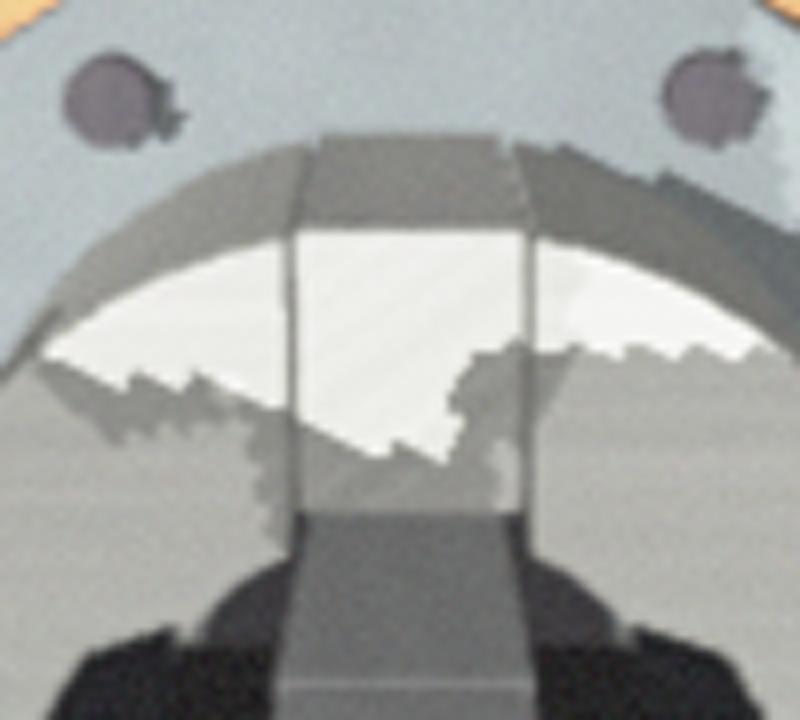

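Call:
jog_arm([
  [0,0,-0.01,0.04,0,0,0],
  [0,0,0,0.04,0,0,0],
  [0,0,0,0.04,0,0,0],
  [0,0,0,0,0,0,0],
  [0,0,0,0,0,0,0],
])

```text
time_s: 8.78
tcp_pos: [0.496, 0.1717, 0.0934]
tool_rot: [0.0, 0.856, -0.516, -0.0]
force: [0.0, 0.4, -1.7]
opening: 0.178
```

```bash
python3 - <<'E'
from snap import *
info(sense())
E
```

```text
t 8.78 tcp [0.496  0.1717 0.0934] psi -1.0849 zax [-2.e-04 -0.e+00 -1.e+00] F [ 0.    0.39 -1.7 ] T [-0.022  0.003  0.029] op 0.1782
```

Call:
jog_arm([
  [0,0,0,0.03,0,0,0],
  [0,0,0,0.02,0,0,0],
  [0,0,0,0,0,0,0],
  [0,0,0,0,0,0,0],
])

```text
time_s: 9.12
tcp_pos: [0.496, 0.1717, 0.092]
tool_rot: [0.0, 0.856, -0.516, -0.0]
force: [0.0, -0.5, -1.9]
opening: 0.177
```

```bash
python3 - <<'E'
from snap import *
info(sense())
E
```

```text
t 9.12 tcp [0.496  0.1717 0.092 ] psi -1.085 zax [-2.e-04  0.e+00 -1.e+00] F [ 0.   -0.49 -1.86] T [-0.005  0.003 -0.01 ] op 0.1771
```

Call:
jog_arm([
  [0,0,0,0.03,0,0,0],
  [0,0,0,0.02,0,0,0],
  [0,0,0,0,0,0,0],
  [0,0,0,0,0,0,0],
])

```text
time_s: 9.45
tcp_pos: [0.496, 0.1717, 0.0905]
tool_rot: [0.0, 0.856, -0.516, -0.0]
force: [0.3, 0.5, -1.5]
opening: 0.175
```

```bash
python3 - <<'E'
from snap import *
info(sense())
E
```

```text
t 9.45 tcp [0.496  0.1717 0.0905] psi -1.085 zax [-1.e-04 -0.e+00 -1.e+00] F [ 0.28  0.49 -1.52] T [ 0.019  0.01  -0.017] op 0.1755
```

Call:
jog_arm([
  [0,0,0,0.03,0,0,0],
  [0,0,0,0.02,0,0,0],
  [0,0,0,0,0,0,0],
  [0,0,0,0,0,0,0],
])

```text
time_s: 9.78
tcp_pos: [0.496, 0.1717, 0.089]
tool_rot: [0.0, 0.856, -0.516, -0.0]
force: [0.3, -0.4, -1.1]
opening: 0.179
```

```bash
python3 - <<'E'
from snap import *
(s,f),(s2,f2)=snap("k",("wrist","side"));info(s)
crop(f["pixels"],205,140,305,230,8,"pics/kw.png")
crop(f2["pixels"],150,120,260,230,6,"pics/ks.png")
E
```

```text
t 9.78 tcp [0.496  0.1717 0.089 ] psi -1.085 zax [-1.e-04 -0.e+00 -1.e+00] F [ 0.32 -0.37 -1.1 ] T [-0.031 -0.007  0.019] op 0.1792
```

View pics/kw.png

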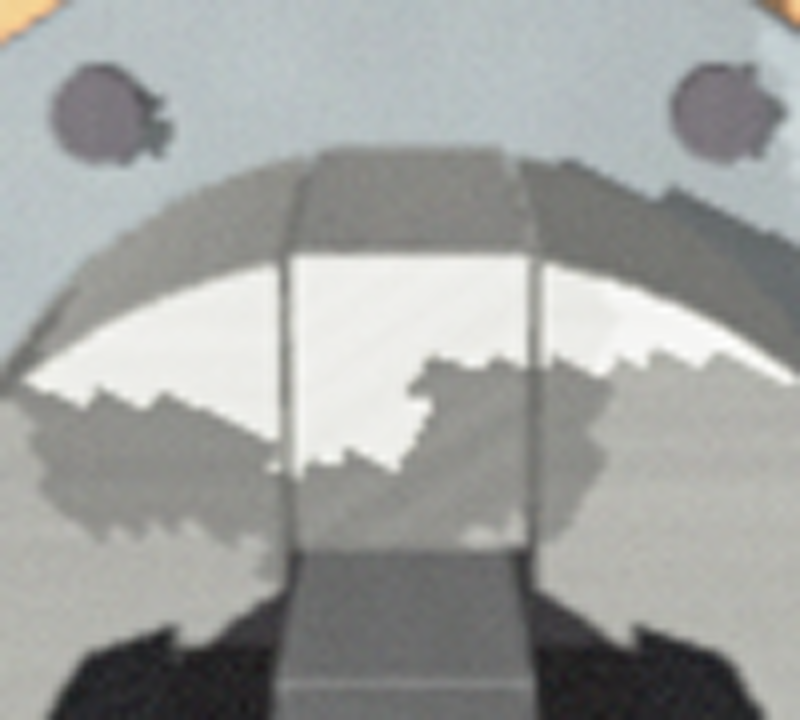

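View pics/ks.png

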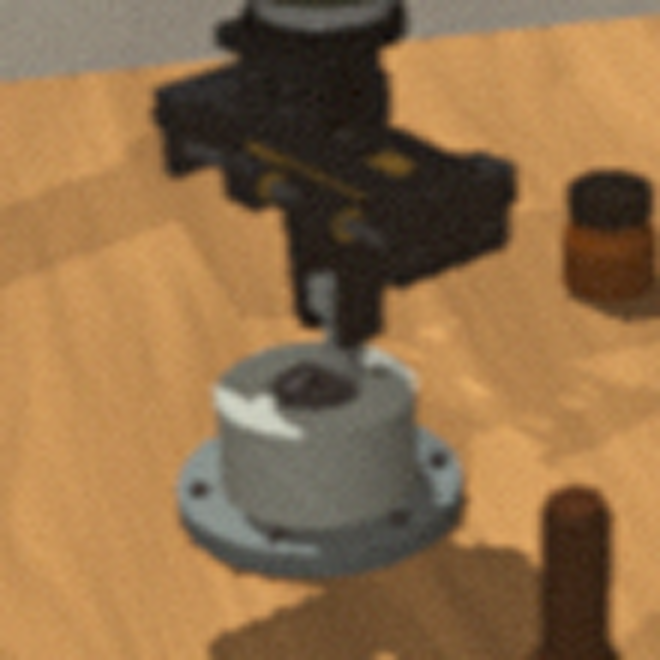

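Call:
jog_arm([
  [0,0,0.003,0.03,0,0,0],
  [0,0,0.003,0.02,0,0,0],
  [0,0,0,0,0,0,0],
  [0,0,0,0,0,0,0],
])

```text
time_s: 10.22
tcp_pos: [0.4959, 0.1717, 0.0875]
tool_rot: [-0.0, 0.856, -0.516, 0.0]
force: [0.3, 0.8, -2.5]
opening: 0.183
```

```bash
python3 - <<'E'
from snap import *
info(sense())
E
```

```text
t 10.22 tcp [0.4959 0.1717 0.0875] psi -1.085 zax [ 1.e-04  1.e-04 -1.e+00] F [ 0.27  0.83 -2.46] T [-0.028 -0.134 -0.015] op 0.1831
```

Call:
jog_arm([
  [0,0,-0.005,0.03,0,0,0],
  [0,0,0,0.02,0,0,0],
  [0,0,0,0,0,0,0],
  [0,0,0,0,0,0,0],
])

```text
time_s: 10.55
tcp_pos: [0.496, 0.1717, 0.0865]
tool_rot: [0.0, 0.856, -0.516, 0.0]
force: [-2.0, -1.7, 5.5]
opening: 0.177
```

```bash
python3 - <<'E'
from snap import *
info(sense())
E
```

```text
t 10.55 tcp [0.496  0.1717 0.0865] psi -1.0848 zax [ 1.e-04 -2.e-04 -1.e+00] F [-1.99 -1.66  5.49] T [-0.175  0.361  0.008] op 0.1772
```

Call:
jog_arm([
  [0,0,0,-0.04,0,0,0],
  [0,0,0.002,0,0,0,0],
  [0,0,0,0,0,0,0],
])

```text
time_s: 10.8
tcp_pos: [0.4959, 0.1717, 0.087]
tool_rot: [0.0, 0.856, -0.516, -0.0]
force: [0.4, 0.1, -1.7]
opening: 0.18
```

```bash
python3 - <<'E'
from snap import *
info(sense())
E
```

```text
t 10.8 tcp [0.4959 0.1717 0.087 ] psi -1.0851 zax [-3.e-04 -0.e+00 -1.e+00] F [ 0.38  0.06 -1.68] T [-0.002 -0.07   0.021] op 0.1798
```

Call:
jog_arm([
  [0.3,0,0,0,0,0,0],
  [0.5,0,0,0,0,0,0],
  [0.5,0,0,0,0,0,0],
  [0.5,0,0,0,0,0,0],
  [0.5,0,0,0,0,0,0],
])

```text
time_s: 11.22
tcp_pos: [0.496, 0.1717, 0.0873]
tool_rot: [-0.0, 0.856, -0.516, 0.0]
force: [-0.2, 0.4, -0.6]
opening: 0.498
```

```bash
python3 - <<'E'
from snap import *
(s,f),=snap("l",("wrist",));info(s)
crop(f["pixels"],180,140,330,250,5.3,"pics/lw.png")
E
```

```text
t 11.22 tcp [0.496  0.1717 0.0873] psi -1.085 zax [ 2.e-04  0.e+00 -1.e+00] F [-0.22  0.42 -0.62] T [0.029 0.016 0.003] op 0.4984
```

View pics/lw.png

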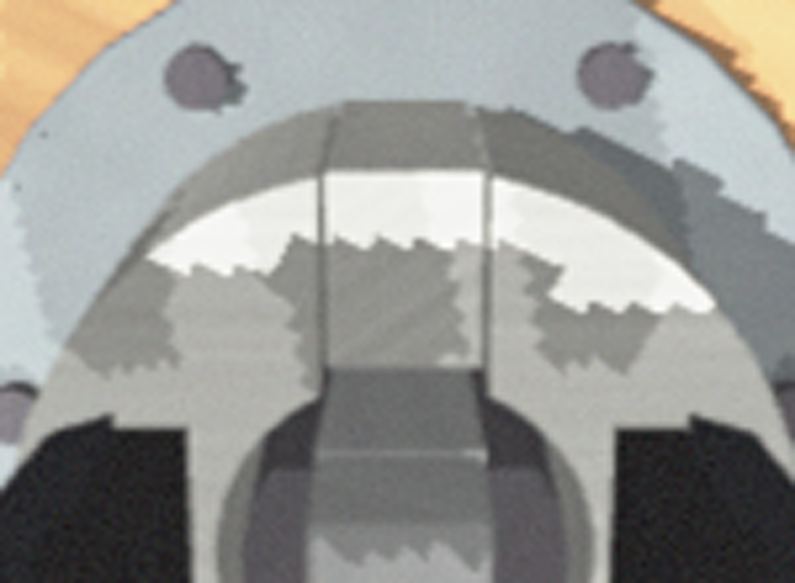

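Call:
jog_arm([
  [0.5,0,0,-0.3,0,0,0],
  [0.5,0,0,-0.7,0,0,0],
  [0.5,0,0,-0.9,0,0,0],
  [0.5,0,0,-0.9,0,0,0],
  [0.8,0,0,-0.9,0,0,0],
  [0.8,0,0,-0.5,0,0,0],
  [0.8,0,0,0,0,0,0],
  [0.8,0,0,0,0,0,0],
])

```text
time_s: 11.93
tcp_pos: [0.496, 0.1717, 0.2137]
tool_rot: [-0.0, 0.856, -0.516, 0.001]
force: [0.9, 0.3, -0.4]
opening: 0.777
```

```bash
python3 - <<'E'
from snap import *
(s,f),(s2,f2),(s3,f3)=snap("m",("wrist","side","scene"));info(s)
crop(f["pixels"],180,140,330,250,5.3,"pics/mw.png")
crop(f2["pixels"],150,120,260,230,6,"pics/ms.png")
E
```

```text
t 11.93 tcp [0.496  0.1717 0.2137] psi -1.085 zax [ 1.3e-03  1.0e-04 -1.0e+00] F [ 0.89  0.27 -0.41] T [ 0.044  0.008 -0.022] op 0.7767
```

View pics/mw.png

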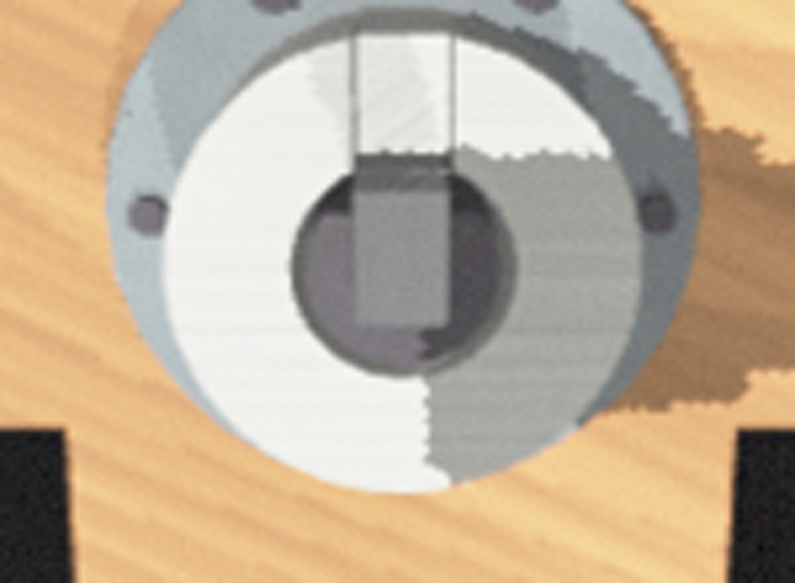

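View pics/ms.png

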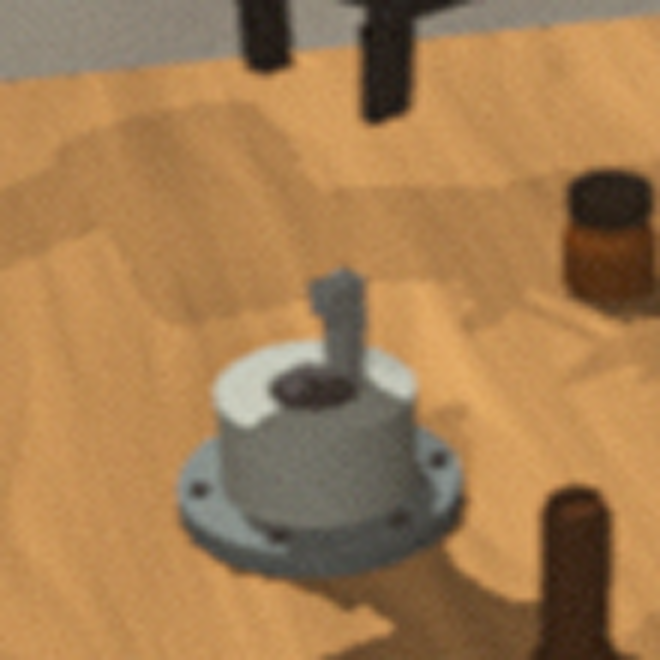

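```bash
python3 - <<'E'
from snap import *
s,f=pickle.load(open("pics/m_wrist.pkl","rb"));tl=mktl(f)
q=lambda x,y,z:tl(180+x/5.3,140+y/5.3,z)
zt=s["tcp_pos"][2]
h=[q(x,y,zt-.117) for x,y in [(357,189),(449,189),(356,325),(448,325)]];print(h,np.mean(h,0))
Rt=q2R(s["tool_rot"]);print("head centre world",Rt@np.mean(h,0)+s["tcp_pos"])
print("cheek",q(355,155,zt-.065),q(451,155,zt-.065))
E
```

```text
[array([-0.0072, -0.0106,  0.0967]), array([ 0.0078, -0.0106,  0.0967]), array([-0.0076,  0.0127,  0.0967]), array([0.0078, 0.0127, 0.0967])] [0.0002  0.00105 0.0967 ]
head centre world [0.49529137 0.17105167 0.1170082 ]
cheek [-0.009  -0.0055  0.1487] [ 0.0099 -0.0055  0.1487]
```

Call:
jog_arm([
  [0.8,0.74,0.17,0,0,0,0],
  [0.8,0.74,0.17,0,0,0,0],
  [0.8,0.74,0.17,0,0,0,0],
  [0.8,0.74,0.17,0,0,0,0],
  [0.8,0.74,0.17,0,0,0,0],
  [0.8,0.74,0.17,0,0,0,0],
  [0.8,0.74,0.17,0,0,0,0],
  [0.8,0.74,0.17,0,0,0,0],
  [0.8,0.74,0.17,0,0,0,0],
  [0.8,0.74,0.17,0,0,0,0],
  [0.8,0,0,0,0,0,0],
  [0.8,0,0,0,0,0,0],
  [0.8,0,0,0,0,0,0],
])

```text
time_s: 13.17
tcp_pos: [0.5541, -0.0478, 0.2125]
tool_rot: [0.0, 0.856, -0.516, -0.001]
force: [-0.5, -0.8, -0.5]
opening: 0.802
```

```bash
python3 - <<'E'
from snap import *
(s,f),=snap("n",("wrist",));info(s)
crop(f["pixels"],150,110,370,250,3.6,"pics/nw.png")
E
```

```text
t 13.17 tcp [ 0.5541 -0.0478  0.2125] psi -1.0848 zax [-1.4e-03  7.0e-04 -1.0e+00] F [-0.52 -0.77 -0.54] T [ 0.014 -0.075  0.014] op 0.8022
```

View pics/nw.png

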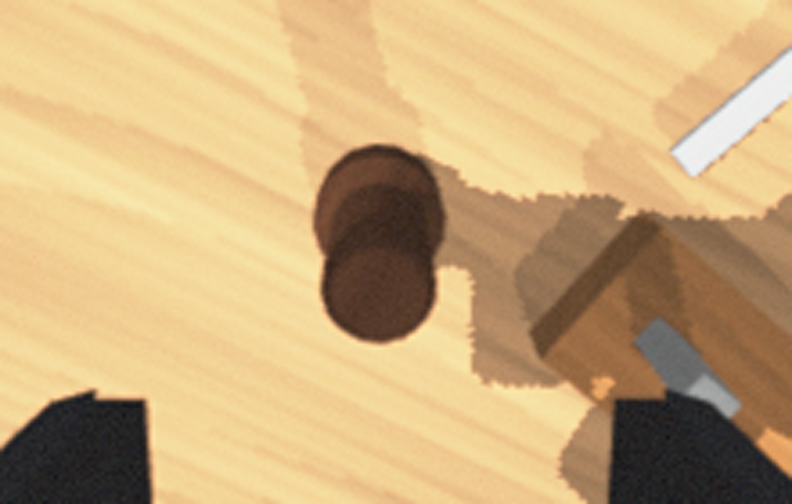

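```bash
python3 - <<'E'
from snap import *
s,f=pickle.load(open("pics/n_wrist.pkl","rb"));c=cam(f,s);tl=mktl(f)
for n,x,y,z in [("top",379,287,.115),("top108",379,285,.108),("foot",380,208,.03),("foot l",315,215,.02),("foot r",444,215,.02),("foot far",380,145,.02),("top near",379,342,.112),("top L",322,287,.112),("top R",436,287,.112)]:
    u,v=150+x/3.6,110+y/3.6;print(n,atz(c,u,v,z).round(4),tl(u,v,s["tcp_pos"][2]-z))
E
```

```text
top [ 0.5518 -0.0484  0.115 ] [-0.0004  0.0023  0.0975]
top108 [ 0.5505 -0.0491  0.108 ] [-0.0004  0.0037  0.1045]
foot [ 0.5541 -0.0474  0.03  ] [-1.000e-04 -3.000e-04  1.825e-01]
foot l [ 0.5401 -0.0303  0.02  ] [-0.0217  0.004   0.1925]
foot r [ 0.5602 -0.0683  0.02  ] [0.0213 0.0041 0.1925]
foot far [ 0.5709 -0.0386  0.02  ] [-1.000e-04 -1.930e-02  1.925e-01]
top near [ 0.5384 -0.0555  0.112 ] [-0.0004  0.0175  0.1005]
top L [ 0.5445 -0.0364  0.112 ] [-0.0145  0.0031  0.1005]
top R [ 0.5576 -0.0613  0.112 ] [0.0137 0.0031 0.1005]
```

Call:
jog_arm([
  [0.8,0,0.09,0.5,0,0,0],
  [0.8,0,0,0.75,0,0,0],
  [0.8,0,0,0.75,0,0,0],
  [0.8,0,0,0.75,0,0,0],
  [0.8,0,0,0.75,0,0,0],
  [0.8,0,0,0.75,0,0,0],
  [0.8,0,0,0.5,0,0,0],
  [0.8,0,0,0.3,0,0,0],
  [0.8,0,0,0,0,0,0],
  [0.3,0,0,0,0,0,0],
  [0.2,0,0,0,0,0,0],
  [0.2,0,0,0,0,0,0],
  [0.2,0,0,0,0,0,0],
  [0.2,0,0,0,0,0,0],
  [0.2,0,0,0,0,0,0],
], grip_force=45)

```text
time_s: 14.47
tcp_pos: [0.5523, -0.0497, 0.0621]
tool_rot: [-0.0, 0.856, -0.516, 0.0]
force: [-0.7, 0.8, 0.9]
opening: 0.369
```

```bash
python3 - <<'E'
from snap import *
(s,f),(s2,f2)=snap("o",("wrist","side"));info(s)
crop(f["pixels"],150,110,370,250,3.6,"pics/ow.png")
crop(f2["pixels"],190,130,310,260,5,"pics/os.png")
E
```

```text
t 14.47 tcp [ 0.5523 -0.0497  0.0621] psi -1.0851 zax [ 5.e-04 -1.e-04 -1.e+00] F [-0.71  0.8   0.94] T [0.092 0.02  0.023] op 0.3694
```

View pics/ow.png

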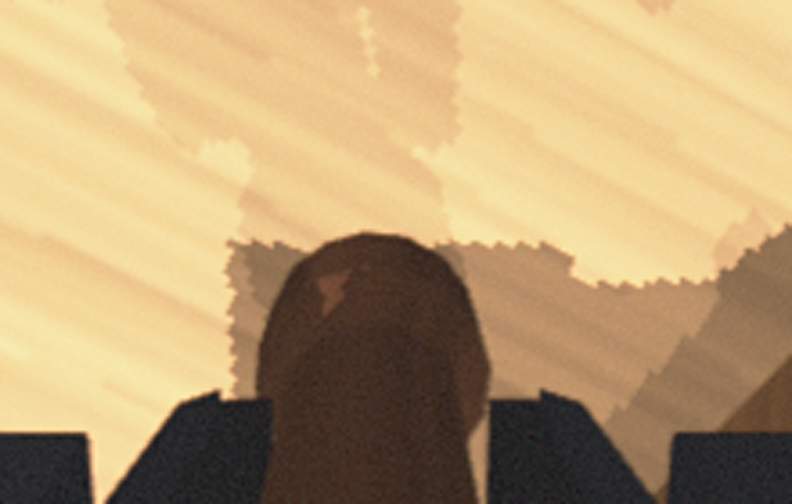

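View pics/os.png

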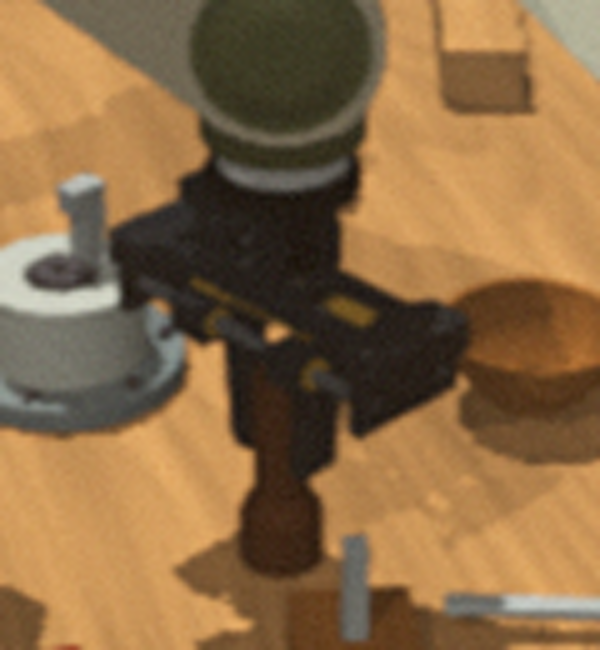

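Call:
jog_arm([
  [0.1,0,0,0,0,0,0],
  [0,0,0,0,0,0,0],
  [0,0,0,0,0,0,0],
  [0,0,0,0,0,0,0],
], grip_force=45)

```text
time_s: 14.9
tcp_pos: [0.5522, -0.0497, 0.0618]
tool_rot: [-0.0, 0.856, -0.516, 0.0]
force: [-0.6, 0.1, 1.3]
opening: 0.329
```

```bash
python3 - <<'E'
from snap import *
(s,f),=snap("p",("wrist",));info(s)
crop(f["pixels"],150,110,370,250,3.6,"pics/pw.png")
E
```

```text
t 14.9 tcp [ 0.5522 -0.0497  0.0618] psi -1.085 zax [ 1.e-04  0.e+00 -1.e+00] F [-0.64  0.12  1.3 ] T [0.005 0.107 0.037] op 0.3289
```

View pics/pw.png

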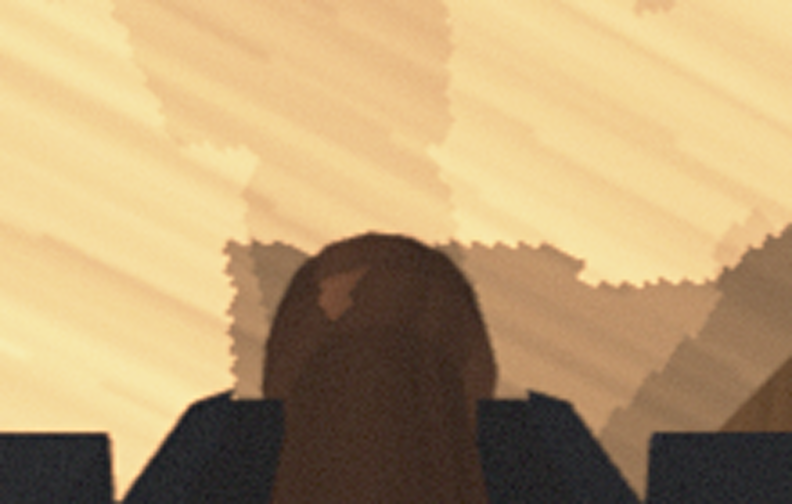

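Call:
jog_arm([
  [0,0,0,-0.2,0,0,0],
  [0,0,0,-0.5,0,0,0],
  [0,0,0,-0.8,0,0,0],
  [0,0,0,-0.9,0,0,0],
  [0,0,0,-0.9,0,0,0],
  [0,0,0,-0.9,0,0,0],
  [0,0,0,-0.9,0,0,0],
])

```text
time_s: 15.53
tcp_pos: [0.5518, -0.0496, 0.2162]
tool_rot: [0.0, 0.856, -0.516, -0.0]
force: [-0.1, -0.4, -2.0]
opening: 0.326
```

Call:
jog_arm([
  [0,-0.45,-0.11,0,0,0,0],
  [0,-0.7,-0.17,0,0,0,0],
  [0,-0.7,-0.17,0,0,0,0],
  [0,-0.7,-0.17,0,0,0,0],
  [0,-0.7,-0.17,0,0,0,0],
  [0,-0.7,-0.17,0,0,0,0],
  [0,-0.7,-0.17,0,0,0,0],
  [0,-0.7,-0.17,0,0,0,0],
  [0,-0.7,-0.17,0,0,0,0],
  [0,-0.7,-0.15,0,0,0,0],
  [0,-0.64,-0.14,0,0,0,0],
  [0,0,0,0,0,0,0],
  [0,0,0,0,0,0,0],
  [0,0,0,0,0,0,0],
])

```text
time_s: 16.7
tcp_pos: [0.4951, 0.1707, 0.2142]
tool_rot: [0.0, 0.856, -0.516, -0.0]
force: [-0.7, 0.7, -1.8]
opening: 0.326
```

```bash
python3 - <<'E'
from snap import *
(s,f),(s2,f2),(s3,f3)=snap("r",("wrist","side","scene"));info(s)
crop(f["pixels"],150,110,370,250,3.6,"pics/rw.png")
crop(f2["pixels"],150,100,260,220,5,"pics/rs.png")
crop(f3["pixels"],200,80,310,190,5,"pics/rc.png")
E
```

```text
t 16.7 tcp [0.4951 0.1707 0.2142] psi -1.0849 zax [-8.e-04 -3.e-04 -1.e+00] F [-0.72  0.74 -1.82] T [-0.061 -0.011 -0.06 ] op 0.3255
```

View pics/rw.png

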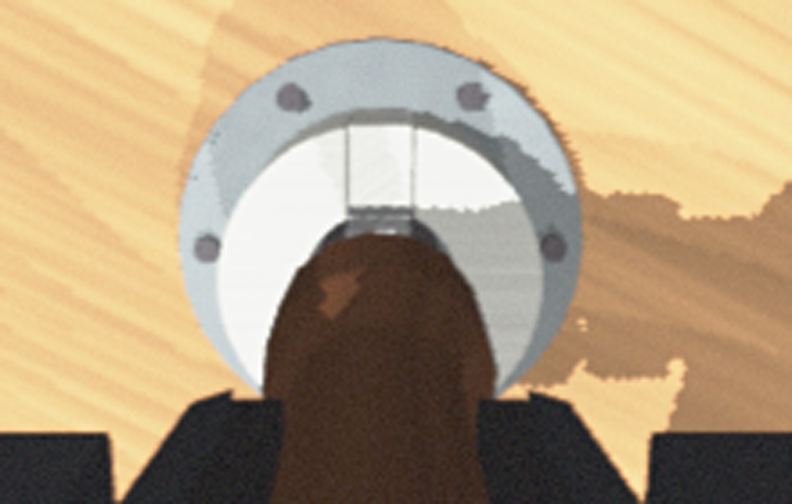

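View pics/rs.png

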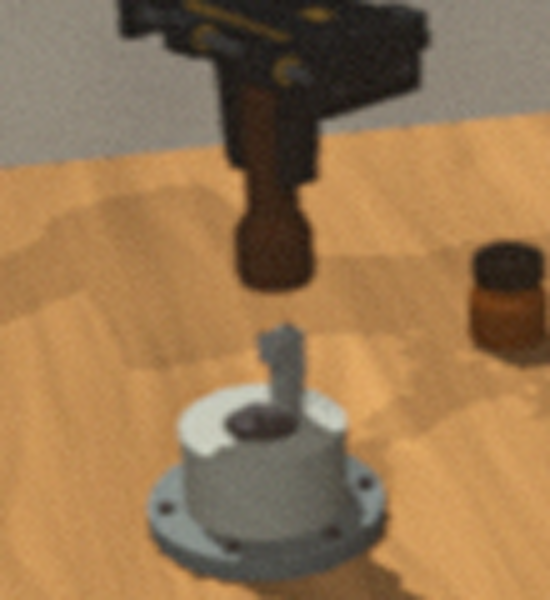

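View pics/rc.png

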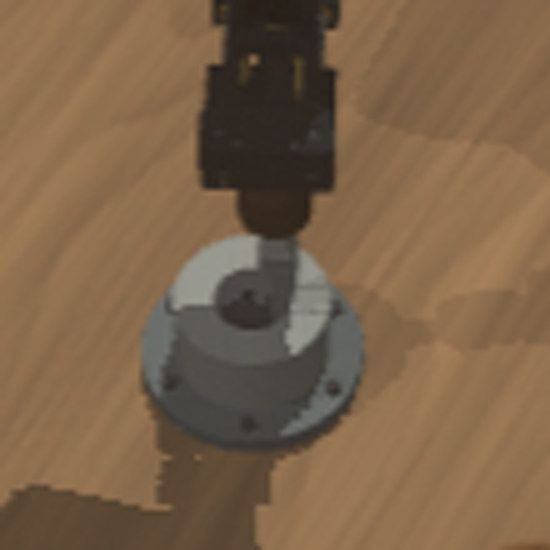

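Call:
jog_arm([
  [0,0,0,0.3,0,0,0],
  [0,0,0,0.3,0,0,0],
  [0,0,0,0.2,0,0,0],
  [0,0,0,0.1,0,0,0],
  [0,0,0,0.1,0,0,0],
  [0,0,0,0,0,0,0],
  [0,0,0,0,0,0,0],
])

```text
time_s: 17.43
tcp_pos: [0.4954, 0.171, 0.1847]
tool_rot: [-0.0, 0.856, -0.516, 0.0]
force: [0.4, -0.6, -0.8]
opening: 0.331
```

Call:
jog_arm([
  [0,0,0,0.03,0,0,0],
  [0,0,0,0.03,0,0,0],
  [0,0,0,0,0,0,0],
])

```text
time_s: 17.68
tcp_pos: [0.4953, 0.171, 0.1829]
tool_rot: [-0.0, 0.856, -0.516, 0.0]
force: [-0.1, 0.4, -1.2]
opening: 0.326
```

Call:
jog_arm([
  [0,0,0,0.03,0,0,0],
  [0,0,0,0.02,0,0,0],
  [0,0,0,0,0,0,0],
])

```text
time_s: 17.93
tcp_pos: [0.4953, 0.171, 0.1813]
tool_rot: [0.0, 0.856, -0.516, -0.0]
force: [0.2, 0.2, -2.5]
opening: 0.328
```

Call:
jog_arm([
  [0,0,0,0.02,0,0,0],
  [0,0,0,0.01,0,0,0],
  [0,0,0,0,0,0,0],
])

```text
time_s: 18.18
tcp_pos: [0.4953, 0.171, 0.1805]
tool_rot: [0.0, 0.856, -0.516, -0.0]
force: [0.6, -0.1, -1.9]
opening: 0.329
```

Call:
jog_arm([
  [0,0,0,0.015,0,0,0],
  [0,0,0,0.015,0,0,0],
  [0,0,0,0,0,0,0],
])

```text
time_s: 18.43
tcp_pos: [0.4953, 0.171, 0.1796]
tool_rot: [0.0, 0.856, -0.516, -0.0]
force: [0.3, 0.2, -1.7]
opening: 0.329
```

Call:
jog_arm([
  [0,0,0,0.01,0,0,0],
  [0,0,0,0.01,0,0,0],
  [0,0,0,0,0,0,0],
])

```text
time_s: 18.68
tcp_pos: [0.4953, 0.171, 0.179]
tool_rot: [-0.0, 0.856, -0.516, -0.0]
force: [1.0, 0.2, -2.5]
opening: 0.33
```

Call:
jog_arm([
  [0,0,0,0.01,0,0,0],
  [0,0,0,0.01,0,0,0],
  [0,0,0,0,0,0,0],
])

```text
time_s: 18.93
tcp_pos: [0.4954, 0.171, 0.1785]
tool_rot: [-0.0, 0.856, -0.516, 0.0]
force: [0.1, 0.3, -0.5]
opening: 0.329
```

Call:
jog_arm([
  [0,0,0,0.01,0,0,0],
  [0,0,0,0,0,0,0],
  [0,0,0,0,0,0,0],
])

```text
time_s: 19.18
tcp_pos: [0.4954, 0.171, 0.1784]
tool_rot: [-0.0, 0.856, -0.516, 0.0]
force: [0.3, -1.3, 1.2]
opening: 0.328
```

Call:
jog_arm([
  [0,0,0,0.01,0,0,0],
  [0,0,0,0,0,0,0],
  [0,0,0,0,0,0,0],
])

```text
time_s: 19.43
tcp_pos: [0.4955, 0.171, 0.1782]
tool_rot: [-0.0, 0.856, -0.516, 0.0]
force: [-1.0, -1.2, 4.9]
opening: 0.331
```

Call:
jog_arm([
  [0,0,0,0.01,0,0,0],
  [0,0,0,0,0,0,0],
  [0,0,0,0,0,0,0],
])

```text
time_s: 19.68
tcp_pos: [0.4955, 0.171, 0.178]
tool_rot: [-0.0, 0.856, -0.516, 0.0]
force: [-1.4, -1.7, 5.8]
opening: 0.329
```

Call:
jog_arm([
  [0,0,0,0.01,0,0,0],
  [0,0,0,0,0,0,0],
  [0,0,0,0,0,0,0],
])

```text
time_s: 19.93
tcp_pos: [0.4956, 0.171, 0.1778]
tool_rot: [-0.0, 0.856, -0.516, 0.0]
force: [-1.0, -0.8, 7.6]
opening: 0.331
```

Call:
jog_arm([
  [0,0,0,0.01,0,0,0],
  [0,0,0,0,0,0,0],
  [0,0,0,0,0,0,0],
])

```text
time_s: 20.18
tcp_pos: [0.4956, 0.171, 0.1777]
tool_rot: [-0.0, 0.856, -0.516, 0.001]
force: [-1.5, -0.3, 8.0]
opening: 0.328
```

Call:
jog_arm([
  [0,0,0,0.01,0,0,0],
  [0,0,0,0,0,0,0],
  [0,0,0,0,0,0,0],
])

```text
time_s: 20.43
tcp_pos: [0.4956, 0.171, 0.1776]
tool_rot: [-0.0, 0.856, -0.516, 0.001]
force: [-1.3, -1.7, 9.6]
opening: 0.329
```

Call:
jog_arm([
  [0,0,0,0.01,0,0,0],
  [0,0,0,0,0,0,0],
  [0,0,0,0,0,0,0],
])

```text
time_s: 20.68
tcp_pos: [0.4957, 0.171, 0.1775]
tool_rot: [-0.0, 0.856, -0.516, 0.001]
force: [-2.0, -1.3, 12.0]
opening: 0.333
```

Call:
jog_arm([
  [0,0,0,0.01,0,0,0],
  [0,0,0,0,0,0,0],
  [0,0,0,0,0,0,0],
])

```text
time_s: 20.93
tcp_pos: [0.4957, 0.171, 0.1774]
tool_rot: [-0.001, 0.856, -0.516, 0.001]
force: [-2.6, -1.3, 12.9]
opening: 0.328
```

Call:
jog_arm([
  [0,0,0,0.01,0,0,0],
  [0,0,0,0,0,0,0],
  [0,0,0,0,0,0,0],
])

```text
time_s: 21.18
tcp_pos: [0.4958, 0.171, 0.1773]
tool_rot: [-0.001, 0.856, -0.516, 0.001]
force: [-3.4, -2.5, 14.6]
opening: 0.329
```

```bash
python3 - <<'E'
from snap import *
(s2,f2),=snap("t",("side",));info(s2)
crop(f2["pixels"],150,100,260,220,5,"pics/ts.png")
E
```

```text
t 21.18 tcp [0.4958 0.171  0.1773] psi -1.0849 zax [ 0.0023  0.     -1.    ] F [-3.44 -2.48 14.59] T [-0.309  0.713 -0.029] op 0.3292
```

View pics/ts.png

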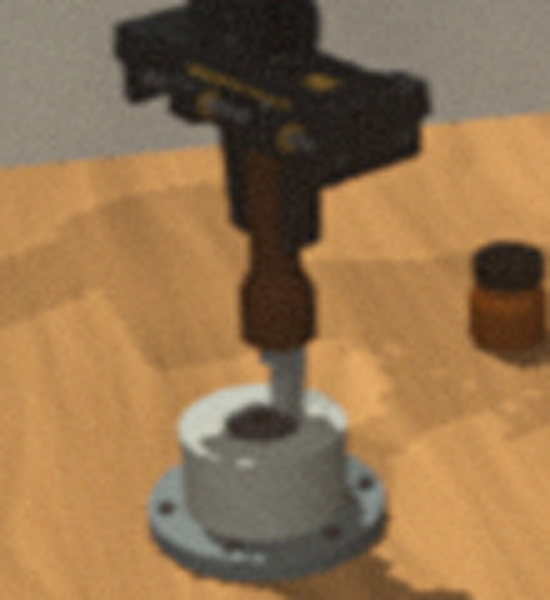

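Call:
jog_arm([
  [0,0,0.01,0.01,0,0,0],
  [0,0,0,0,0,0,0],
  [0,0,0,0,0,0,0],
])

```text
time_s: 21.48
tcp_pos: [0.4957, 0.171, 0.1772]
tool_rot: [-0.001, 0.856, -0.516, 0.001]
force: [-2.3, -2.2, 14.8]
opening: 0.33
```

Call:
jog_arm([
  [0,0,0.005,0.01,0,0,0],
  [0,0,0,0,0,0,0],
  [0,0,0,0,0,0,0],
])

```text
time_s: 21.73
tcp_pos: [0.4957, 0.1709, 0.177]
tool_rot: [-0.001, 0.856, -0.516, 0.001]
force: [-2.4, -1.8, 16.3]
opening: 0.328
```

Call:
jog_arm([
  [0,0,0,0.005,0,0,0],
  [0,0,0,0,0,0,0],
  [0,0,0,0,0,0,0],
])

```text
time_s: 21.98
tcp_pos: [0.4957, 0.1709, 0.177]
tool_rot: [-0.001, 0.856, -0.516, 0.001]
force: [-3.5, -1.7, 17.5]
opening: 0.327
```

Call:
jog_arm([
  [0,0,0,0.01,0,0,0],
  [0,0,0,0,0,0,0],
  [0,0,0,0,0,0,0],
  [0,0,0,0,0,0,0],
])

```text
time_s: 22.32
tcp_pos: [0.4958, 0.1709, 0.1769]
tool_rot: [-0.001, 0.856, -0.516, 0.001]
force: [-3.2, -0.8, 17.6]
opening: 0.329
```

Call:
jog_arm([
  [0,0,0,0,0,0,0],
  [0,0,0,0,0,0,0],
  [0,0,0,0,0,0,0],
  [0,0,0,0,0,0,0],
  [0,0,0,0,0,0,0],
  [0,0,0,0,0,0,0],
])

```text
time_s: 22.82
tcp_pos: [0.4957, 0.1709, 0.1769]
tool_rot: [-0.001, 0.856, -0.516, 0.001]
force: [-2.3, -0.7, 18.1]
opening: 0.328
```

Call:
jog_arm([
  [0,0,0,-0.06,0,0,0],
  [0,0,0,-0.05,0,0,0],
  [0,0,0,0,0,0,0],
  [0,0,0,0,0,0,0],
])

```text
time_s: 23.15
tcp_pos: [0.4946, 0.1708, 0.1774]
tool_rot: [0.0, 0.856, -0.516, -0.0]
force: [0.4, 0.7, -1.2]
opening: 0.331
```

Call:
jog_arm([
  [0,0,0,0.03,0,0,0],
  [0,0,0,0.03,0,0,0],
  [0,0,0,0,0,0,0],
  [0,0,0,0,0,0,0],
])

```text
time_s: 23.48
tcp_pos: [0.495, 0.1709, 0.177]
tool_rot: [-0.0, 0.856, -0.516, 0.0]
force: [-2.3, -0.5, 7.5]
opening: 0.331
```

Call:
jog_arm([
  [0,0,0,0.02,0,0,0],
  [0,0,0,0.01,0,0,0],
  [0,0,0,0,0,0,0],
  [0,0,0,0,0,0,0],
])

```text
time_s: 23.82
tcp_pos: [0.4952, 0.1709, 0.1769]
tool_rot: [-0.001, 0.856, -0.516, 0.001]
force: [-4.2, -0.4, 13.8]
opening: 0.331
```

Call:
jog_arm([
  [0,0,0,0.015,0,0,0],
  [0,0,0,0,0,0,0],
  [0,0,0,0,0,0,0],
  [0,0,0,0,0,0,0],
])

```text
time_s: 24.15
tcp_pos: [0.4954, 0.1709, 0.1769]
tool_rot: [-0.001, 0.856, -0.516, 0.001]
force: [-4.4, -1.4, 16.8]
opening: 0.332
```

Call:
jog_arm([
  [0,0,0,0.015,0,0,0],
  [0,0,0,0,0,0,0],
  [0,0,0,0,0,0,0],
  [0,0,0,0,0,0,0],
])

```text
time_s: 24.48
tcp_pos: [0.4955, 0.1709, 0.1768]
tool_rot: [-0.001, 0.856, -0.516, 0.001]
force: [-6.1, -1.5, 19.8]
opening: 0.329
```

Call:
jog_arm([
  [0,0,0,-0.1,0,0,0],
  [0,0,0,-0.2,0,0,0],
  [0,0,0,-0.5,0,0,0],
  [0,0,0,-0.5,0,0,0],
  [0,0,0,0,0,0,0],
  [0,0,0,0,0,0,0],
])

```text
time_s: 24.98
tcp_pos: [0.495, 0.1708, 0.2133]
tool_rot: [-0.0, 0.856, -0.516, 0.0]
force: [0.3, -0.1, -2.3]
opening: 0.328
```

```bash
python3 - <<'E'
from snap import *
(s,f),(s2,f2),(s3,f3)=snap("u",("wrist","side","scene"));info(s)
crop(f["pixels"],150,110,370,250,3.6,"pics/uw.png")
crop(f2["pixels"],150,100,260,220,5,"pics/us.png")
E
```

```text
t 24.98 tcp [0.495  0.1708 0.2133] psi -1.085 zax [ 5.e-04  1.e-04 -1.e+00] F [ 0.27 -0.1  -2.31] T [-0.02  -0.041  0.013] op 0.3279
```

View pics/uw.png

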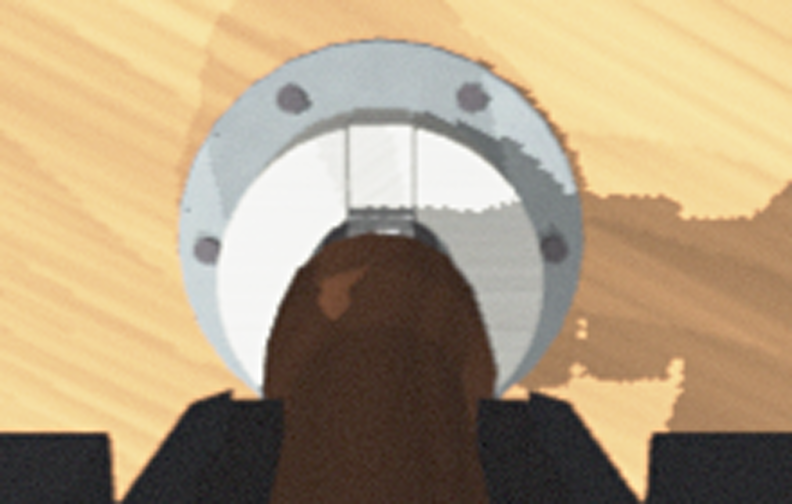

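View pics/us.png

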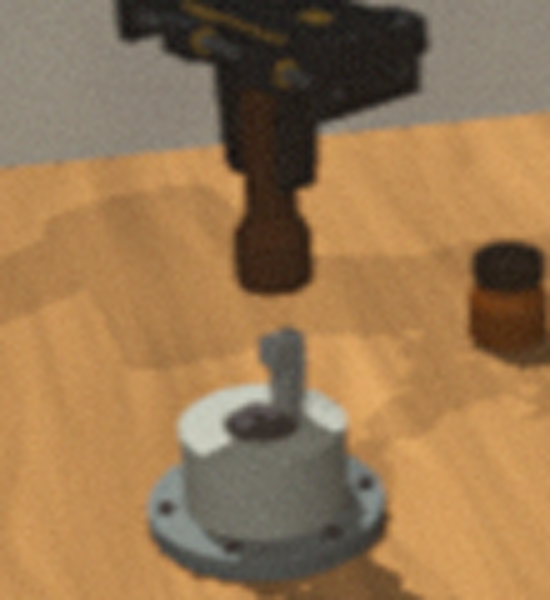

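Call:
jog_arm([
  [0,0.45,0.11,0,0,0,0],
  [0,0.7,0.17,0,0,0,0],
  [0,0.7,0.17,0,0,0,0],
  [0,0.7,0.17,0,0,0,0],
  [0,0.7,0.17,0,0,0,0],
  [0,0.7,0.17,0,0,0,0],
  [0,0.7,0.17,0,0,0,0],
  [0,0.7,0.17,0,0,0,0],
  [0,0.7,0.17,0,0,0,0],
  [0,0.7,0.15,0,0,0,0],
  [0,0.64,0.14,0,0,0,0],
  [0,0,0,0,0,0,0],
])

```text
time_s: 26.13
tcp_pos: [0.5521, -0.0528, 0.2122]
tool_rot: [0.0, 0.856, -0.518, -0.0]
force: [-0.1, -0.6, -1.7]
opening: 0.328
```

Call:
jog_arm([
  [0,0,0,0.5,0,0,0],
  [0,0,0,0.8,0,0,0],
  [0,0,0,0.8,0,0,0],
  [0,0,0,0.8,0,0,0],
  [0,0,0,0.8,0,0,0],
  [0,0,0,0.5,0,0,0],
  [0,0,0,0.4,0,0,0],
  [0,0,0,0.2,0,0,0],
  [0,0,0,0,0,0,0],
  [0,0,0,0,0,0,0],
])

```text
time_s: 26.97
tcp_pos: [0.5518, -0.0496, 0.0695]
tool_rot: [-0.0, 0.856, -0.516, -0.0]
force: [-0.5, -0.1, -0.9]
opening: 0.333
```

Still 7.7 mm up; lowering gently.

Call:
jog_arm([
  [0,0,0,0.1,0,0,0],
  [0,0,0,0.08,0,0,0],
  [0,0,0,0.03,0,0,0],
  [0,0,0,0,0,0,0],
  [0,0,0,0,0,0,0],
])

```text
time_s: 27.38
tcp_pos: [0.5518, -0.0499, 0.0632]
tool_rot: [-0.0, 0.856, -0.516, 0.0]
force: [0.0, 1.1, -1.9]
opening: 0.331
```

Call:
jog_arm([
  [0,0,0,0.02,0,0,0],
  [0,0,0,0.02,0,0,0],
  [0,0,0,0,0,0,0],
])

```text
time_s: 27.63
tcp_pos: [0.5518, -0.0499, 0.0619]
tool_rot: [-0.0, 0.856, -0.516, 0.0]
force: [0.3, 0.4, -2.4]
opening: 0.33
```

Call:
jog_arm([
  [0,0,0,0.015,0,0,0],
  [0,0,0,0,0,0,0],
  [0,0,0,0,0,0,0],
])

```text
time_s: 27.88
tcp_pos: [0.5519, -0.0499, 0.0618]
tool_rot: [-0.0, 0.856, -0.516, 0.0]
force: [-1.9, 0.9, 4.3]
opening: 0.325
```

Call:
jog_arm([
  [0,0,0,0.01,0,0,0],
  [0,0,0,0,0,0,0],
  [0,0,0,0,0,0,0],
])

```text
time_s: 28.13
tcp_pos: [0.5519, -0.0499, 0.0618]
tool_rot: [-0.0, 0.856, -0.516, 0.0]
force: [-4.0, 1.3, 7.9]
opening: 0.332
```

On the bench (8 N). Easing off, releasing, and rising.

Call:
jog_arm([
  [0,0,0,-0.02,0,0,0],
  [0,0,0,0,0,0,0],
  [0.4,0,0,0,0,0,0],
  [0.6,0,0,0,0,0,0],
  [0.8,0,0,0,0,0,0],
  [0.8,0,0,0,0,0,0],
  [0.8,0,0,0,0,0,0],
  [0.8,0,0,0,0,0,0],
])

```text
time_s: 28.8
tcp_pos: [0.5517, -0.0499, 0.0617]
tool_rot: [0.0, 0.856, -0.516, -0.0]
force: [-0.6, -0.1, 0.5]
opening: 0.753
```

Call:
jog_arm([
  [0.8,0,0,-0.2,0,0,0],
  [0.8,0,0,-0.6,0,0,0],
  [0.8,0,0,-0.8,0,0,0],
  [0.8,0,0,-0.8,0,0,0],
  [0.8,0,0,-0.8,0,0,0],
  [0.8,0,0,-0.8,0,0,0],
  [0.8,0,0,-0.8,0,0,0],
  [0.8,0,0,-0.5,0,0,0],
  [0.8,0,0,0,0,0,0],
  [0.8,0,0,0,0,0,0],
])

```text
time_s: 29.63
tcp_pos: [0.5517, -0.0499, 0.2209]
tool_rot: [-0.0, 0.856, -0.516, 0.001]
force: [0.1, -0.0, -0.3]
opening: 0.8
```

```bash
python3 - <<'E'
from snap import *
(s,f),(s2,f2),(s3,f3)=snap("v",("wrist","side","scene"));info(s)
crop(f["pixels"],150,110,370,250,3.6,"pics/vw.png")
crop(f2["pixels"],150,130,330,340,2.8,"pics/vs.png")
crop(f3["pixels"],140,80,360,310,2.6,"pics/vc.png")
E
```

```text
t 29.63 tcp [ 0.5517 -0.0499  0.2209] psi -1.085 zax [ 1.e-03 -3.e-04 -1.e+00] F [ 0.06 -0.05 -0.3 ] T [-0.02  -0.002  0.035] op 0.8003
```

View pics/vw.png

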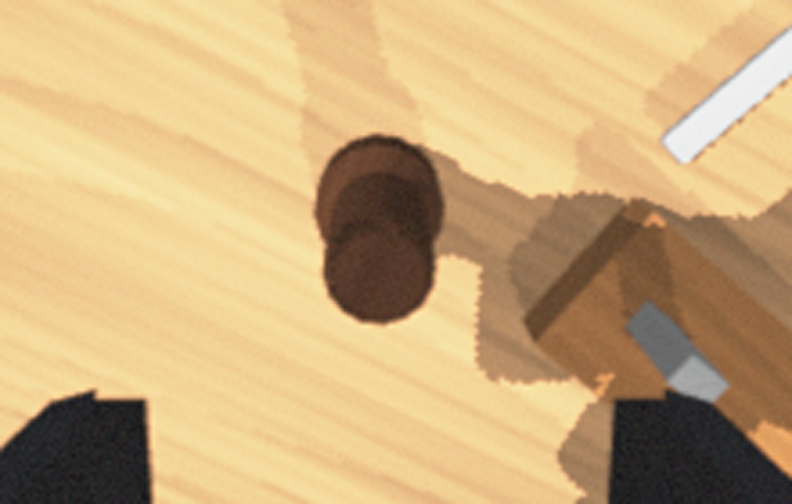

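View pics/vs.png

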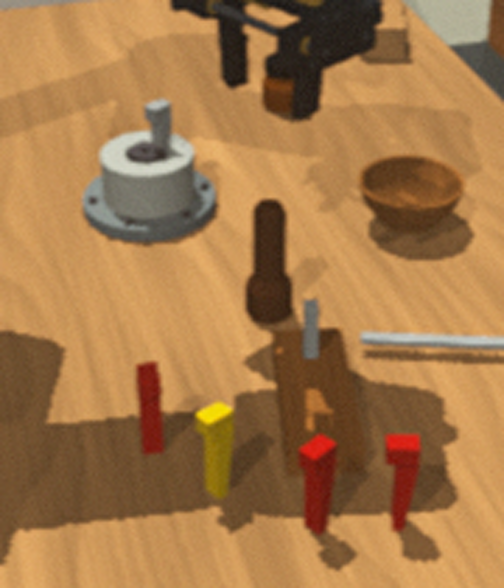

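View pics/vc.png

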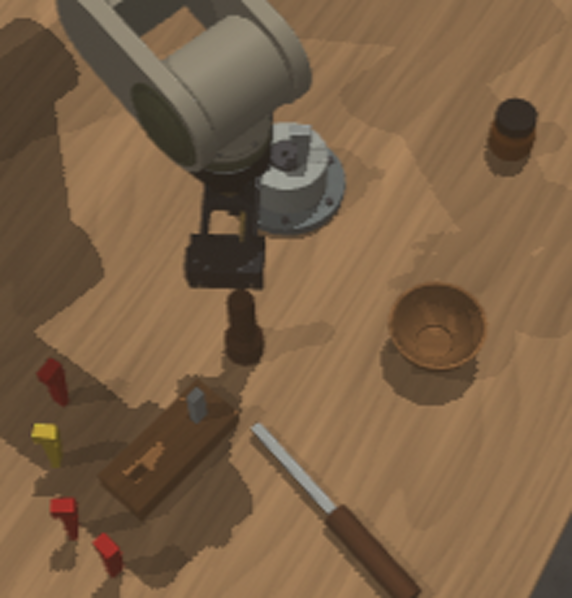

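The dolly stands upright at its old spot, seen in the wrist view at crop (380,200) and in the side view at (268,262). The key stands upright in the hub at side (158,125), and the bystanders are where they were. Handing in.

```bash
python3 - <<'E'
from workcell import *
print(hand_in())
E
```

```text
the job is handed in; nothing more can be done
None
```

The job is handed in at about 30 s of the 51 s allowed. The key is driven into the keyway, and the dolly is standing back on the bench.

- **Setting the key:** I lowered it into the keyway to about 28 mm deep with the tapered face outward. At first contact the fingers pressed it with about 7 N for a moment, more than the 4 N advised. I backed off until the reading showed only the key's weight, then let it go. Pictures showed it standing upright by itself.
- **Driving it:** I pushed with the dolly in steps of about 0.3 mm. The highest push I read was about 22 N, and the key sank about 1.1 mm. After a full release and a second push, the height stayed at 0.1769 m at about 19 N and was 0.1768 m at about 22 N, so it had stopped sinking. Sideways force on the dolly reached about 6 N at the end.
- **Final checks:** The last pictures show the key upright in the hub and the dolly upright about 22 cm from the hub's middle. The bystanders and look-alikes appear unmoved, and the gripper is clear of everything.
- **Not checked:** I could not measure the hub's squeeze on the key directly, and I judged the key's uprightness only by eye.

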